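Photograph the repaired modules with the bench camera

TASK

Photograph the repaired circuit modules: turn the bench camera's head so that it points straight at the middle of the blue tray, tilt it up to 50 degrees from flat, and lay every module flat in the tray, one to a bay, heat sink up. With all of that in place, press the red shutter plunger right down to its stop, hold it there for about a second and let it spring back; then fold the camera head down flat again and swing it aside to its parking position over the yellow stripe on its foot, leaving the modules in the tray and the other things on the bench where they are.

Things in the scene. Friction and masses are not known exactly. Their poses are not given: they have to be found in the camera images.
- module0: repaired motor-driver module: green circuit board 80 x 42 x 4 mm (80 along its x, connectors at the ends up to 14 mm high) carrying an aluminium heat-sink block in the middle, 50 mm long (x), 24 mm wide (y), from 4 to 40 mm above the underside, to be gripped across its 24 mm. About 0.14 kg. Origin: centre of the underside, z up. Two to four modules are on the bench in a run; an absent one reads None.
- module1: repaired motor-driver module: green circuit board 80 x 42 x 4 mm (80 along its x, connectors at the ends up to 14 mm high) carrying an aluminium heat-sink block in the middle, 50 mm long (x), 24 mm wide (y), from 4 to 40 mm above the underside, to be gripped across its 24 mm. About 0.14 kg. Origin: centre of the underside, z up. Two to four modules are on the bench in a run; an absent one reads None.
- module2: repaired motor-driver module: green circuit board 80 x 42 x 4 mm (80 along its x, connectors at the ends up to 14 mm high) carrying an aluminium heat-sink block in the middle, 50 mm long (x), 24 mm wide (y), from 4 to 40 mm above the underside, to be gripped across its 24 mm. About 0.14 kg. Origin: centre of the underside, z up. Two to four modules are on the bench in a run; an absent one reads None.
- module3: repaired motor-driver module: green circuit board 80 x 42 x 4 mm (80 along its x, connectors at the ends up to 14 mm high) carrying an aluminium heat-sink block in the middle, 50 mm long (x), 24 mm wide (y), from 4 to 40 mm above the underside, to be gripped across its 24 mm. About 0.14 kg. Origin: centre of the underside, z up. Two to four modules are on the bench in a run; an absent one reads None.
- tray: fixed blue photo tray, 120 (x) x 262 (y) x 13 mm high, floor 4 mm thick, divided by three 4 mm walls into four equal bays side by side along its y, each 112 mm long (x) by 60 mm wide; one module fits in a bay, lengthwise, either way round. Origin: centre of the underside, x and y along its sides.
- tray_mid (a point): middle of the tray, on its floor level (4 mm above the bench); axes as the tray's
- bay0 (a point): centre of one tray bay, on its floor, 4 mm above the bench; x along the bay
- bay1 (a point): centre of one tray bay, on its floor, 4 mm above the bench; x along the bay
- bay2 (a point): centre of one tray bay, on its floor, 4 mm above the bench; x along the bay
- bay3 (a point): centre of one tray bay, on its floor, 4 mm above the bench; x along the bay
- swivel (a joint): swivel of the inspection camera's column on its round grey foot (foot radius 75 mm, 26 mm high, fixed), about the vertical axis through the point hinge; positive counter-clockwise seen from above (the handle end swings towards the robot's right), limits -1.6 to 1.6 rad; the parking position, head over the yellow stripe painted on top of the foot, is 1.1 rad; stiff (about 0.45 N m), stays where it is left
- tilt (a joint): tilt of the black camera head (a flat panel 100 x 130 x 22 mm with a white light face and a lens on its underside, a yellow stripe on its back), hinged at the column's top; 0 = folded flat, level, against its stop; grows as the handle end is lifted, to 1.4 rad; 50 degrees is 0.873 rad; stiff (about 0.7 N m plus the head's weight, 0.3 kg), stays where it is left
- hinge (a point): centre of the tilt axis, on the swivel axis, 135 mm above the bench; turns with the swivel, not with the tilt: its -x is the horizontal direction in which the head points (towards the handle), its y is the tilt axis
- handle (a point): middle of the camera head's orange handle, a round bar 12 mm thick and 100 mm long, parallel to the tilt axis and 170 mm from it, in the head's plane, with a free gap of 39 mm between it and the panel's edge; it serves for tilting and for swivelling. It turns with the head: y along the bar, -x from the tilt axis to the bar
- plunger (a joint): travel of the red shutter plunger, 0 = up, 0.022 m = down at its stop; it springs back (2.5 N at the top, about 8 N at the stop)
- plunger_top (a point): centre of the top of the plunger's red head (44 mm across), 93 mm above the bench when up; moves straight down. The grey housing below it is 80 mm across at its foot, 50 mm high, fixed
- spool: yellow spool, 60 mm across, 46 mm high, bystander; origin under its centre
- tape: black roll of tape lying flat, 90 mm across, 20 mm high, bystander; origin under its centre
- mug: white mug, 76 mm across and 85 mm high with a handle at its +y, bystander; origin under its centre
- meter: yellow handheld meter lying flat, 140 x 75 x 34 mm, bystander; origin under its centre

How it is judged:
By the outcome, as a careful person would: the job done as asked, in the order asked, and still so for the second after the job is handed in, with the robot touching nothing.
Of module0, module1, module2, module3 only 2 to 4 are there at a start; the rules pass over those that are not, and their reading is None.
At some moment in a run one of module0, module1, module2, module3 may be knocked a few centimetres aside while the robot is not near it.
Once in a run the grip may slacken for a moment while it holds something.
It also fails if it takes over 210 s, if anything falls off the work surface, if the arm or the gripper's body presses on something with over 40 N, if the wrist force passes 120 N, or if a joint passes its speed limit or range.

ROBOT

A 6-joint arm with a two-finger parallel gripper is mounted at the origin on the work surface. World frame = base frame: x ahead of the robot, y to its left, z up, the work surface at z = 0. Lengths are in m, angles in rad, forces in N, time in s.
With the tool pointing down it reaches from about 0.3 to 0.875 m from the base axis. Payload 6.4 kg.
Tool frame: the origin (TCP) lies on the front face of the gripper's body, between the roots of the fingers; the fingertips stand 73 mm ahead of it and the grasp point (between the pads) lies ctrl.pinch_z ahead of it (ctrl.pinch_z is the distance from the TCP to the grasp point, in m); z points along the fingers, x is the direction in which the jaws open and shut, and the axes are right-handed (so a half turn about z gives the same grasp; the last joint's range is limited). The gripper opens to 85 mm and grips with 20 to 120 N. Pads are 22 mm wide; open, the fingers measure 114 mm over their backs; the gripper's body (76 mm by 85 mm) begins 54 mm behind the grasp point. The pads swing forward as they close: fully open they stand 13 mm farther back than shut.
Start: joints at [-1.39, 0.181, 1.607, -0, 1.354, -0.206], TCP at [0.217, -0.533, 0.304] pointing down, gripper open.
Joint ranges: [-2.99, 2.99], [-0.89, 2.07], [0.3, 2.58], [-1.14, 4.28], [0, 2.63], [-3.12, 3.12]. Speed limits (rad/s): [2.57, 2.57, 3.01, 3.14, 3.14, 3.14].

INTERFACE

Orientations are given as a unit quaternion [w, x, y, z].
In Python, from bench import ctrl gives the robot as it stands.
- The arm moves only by the tool move_arm, never from a script. Its argument "rows" is text: rows parted by semicolons, each of 7 numbers parted by spaces: the shift along the tool's x, y, z in cm, then the turn, a rotation vector about the tool's x, y, z in degrees, then the opening, from 0 (shut) to 1 (fully open). In form: x y z rx ry rz grip; .... A call has 1 to 20 rows; each row shifts and turns the commanded pose from where the row before left it, along the tool's axes as they then stand; what a row does not reach is not made up. A row lasts 1/10 s, in which the tool goes at most 50 mm and 8.59 degrees, less where a joint would pass 70% of its speed; a pose out of reach is approached as far as the arm can. A call with a gripper value outside its range is refused whole. The fingers move at their own pace and stop on an object; the grip force is fixed at half the most. Time passes only in rows, so rows that do not move let the fingers close. It gives the time, the measured TCP pose, the force and the opening at its end, in the units of the state.
- ctrl.get_obs(): the state, without advancing time (a new reading comes with each control period).
- ctrl.camera(name): name is "side" or "top" or "wrist"; returns a dict with "color" (384x512x3 uint8, blue, green, red), "fx", "fy", "cx", "cy" (pixels), "k1" (the pictures are not rectified: a ray, as slopes to the right and down, at radius r is drawn at 1 + k1 r^2 times it, then the intrinsics apply), "rvec" (rotation vector, rad) and "tvec" (3), from world to camera coordinates, as OpenCV has them. Camera axes: x right, y down, z forward; pixel columns grow to the right and rows downward; lengths in m; the calibration is good to about 2 mm. A picture is of the moment at which its call begins. There is no depth.
- ctrl.hand_in(): hands the job in, once; it reports no verdict.
Trained networks look in the newest picture that a camera, given by its name, has taken for a name from the list of things; names that differ only in an ending like _2 or _b are one class to them, and where a whole thing is asked for, a point or a joint stands for the part that bears it (a point fixed in the world has none). Each returns a list of dicts, best first, with "confidence" (0 to 1); they miss things now and then, are a little off and sometimes report something else, mostly with a low value. They report only what shows in the picture. A call takes as long as a camera call.
- ctrl.look_for(camera, query): "bbox" ([left, top, right, bottom] in pixels, round what is visible of it).
- ctrl.trace(camera, query): "region" (384x512 bool, what is visible of it) and "bbox" ([left, top, right, bottom] in pixels, round what is visible of it).
The state is a dict: "time_s": time; "q": joint angles; "dq": joint speeds; "joint_efforts": joint torques, N m; "eef_pos": TCP position; "eef_rot": TCP orientation; "wrist_force": force on the tool from outside, world axes, zero at the start; "torque": the same for the moment, N m; "opening": opening from 0.0 (shut) to 1.0 (fully open).
Only numpy, scipy, OpenCV 4.12 (cv2) and the standard library are available. Lean on these libraries where they do the work, as an engineer would, in place of code of your own. Each camera call takes 0.05 s, during which the arm holds its last target.

## Working session

There is one attempt and no reset: what is moved stays moved. The work goes in short steps, Python scripts to look and compute and a tool call to move; the robot and the scene stay as the last step left them, time stands still between calls to the robot, and variables do not carry over. Pictures are saved under pics/ and viewed, and the job is handed in when it is done.

Besides the shell and the picture viewer there is one more tool, called as a command line: name --argument value ..., lists and objects as JSON in quotes. move_arm: Moves the arm, as the interface text tells. Its arguments: {"type":"object","properties":{"rows":{"type":"string"}},"required":["rows"]}

```bash
ls; mkdir -p pics; python3 - <<'E'
from bench import ctrl
import cv2
o=ctrl.get_obs();print({k:(o[k]) for k in o}, ctrl.pinch_z)
for n in ["side","top","wrist"]:
    c=ctrl.camera(n);cv2.imwrite(f"pics/{n}0.png",c["color"])
    print(n,c["fx"],c["fy"],c["cx"],c["cy"],c["k1"],c["rvec"],c["tvec"])
    if n!="wrist":
      for q in ["module0","tray","swivel","handle","tilt","plunger","spool","tape","mug","meter"]:
        print(q,[(d["bbox"],round(d["confidence"],2)) for d in ctrl.look_for(n,q)])
E
```

```text
pics
{'time_s': 0.0, 'q': array([-1.39029234e+00,  1.81499050e-01,  1.60798681e+00,  1.35328467e-06,
        1.35376175e+00, -2.06315824e-01]), 'dq': array([ 0.00090323, -0.00063337, -0.00012067,  0.00015782,  0.00151412,
       -0.00076458]), 'joint_efforts': array([ 7.21819051e-04, -4.44870973e+01, -3.51334798e+01, -1.00862917e-04,
        9.03038308e-03,  3.68338490e-06]), 'eef_pos': array([ 0.21684903, -0.53210095,  0.30301788]), 'eef_rot': array([-5.93078930e-04,  8.29832483e-01, -5.58011976e-01, -5.77042229e-04]), 'wrist_force': array([0.83676804, 0.22179283, 0.13326171]), 'torque': array([-0.01153151,  0.05328716,  0.01738233]), 'opening': 0.996860215411648} 0.0539
side 485.12662720880274 485.12662720880274 252.41383533137838 192.68895103117057 -0.10804940203992236 [ 2.23660901 -0.80730974  0.36061876] [-0.41503987  0.28010429  1.45528071]
module0 []
tray []
swivel [([254.3, 143.8, 299.8, 170.3], 0.62)]
handle [([256.5, 146.8, 293.6, 165.8], 0.73), ([188.4, 189.4, 242.3, 245.4], 0.51)]
tilt [([254.6, 147.9, 298.2, 168.9], 0.96), ([188.6, 192.2, 244.8, 240.5], 0.54)]
plunger [(
[... 615 characters left out ...]
234.9], 0.85), ([149.2, 244.0, 177.9, 269.2], 0.47)]
swivel [([207.7, 121.6, 262.3, 183.1], 0.89)]
handle [([210.1, 128.8, 260.9, 182.3], 0.94)]
tilt [([209.1, 126.9, 263.5, 185.4], 0.68)]
plunger [([321.6, 154.6, 338.7, 169.4], 0.54)]
spool [([190.4, 196.5, 269.7, 234.1], 0.56), ([159.1, 124.2, 179.2, 141.9], 0.53)]
tape [([190.8, 198.8, 264.9, 235.1], 0.67), ([303.5, 239.1, 324.4, 267.0], 0.51), ([210.3, 126.4, 263.4, 186.0], 0.3)]
mug [([210.5, 126.2, 263.9, 185.0], 0.35)]
meter [([359.8, 200.4, 387.9, 243.2], 0.57)]
wrist 324.5264956640209 324.5264956640209 254.3930766705431 185.6886337506486 -0.01492738891130187 [-2.41036623  1.61949059  0.22587241] [-0.57492291 -0.03484277  0.37982913]
```

```bash
python3 - <<'E'
import cv2
a=cv2.imread("pics/top0.png");cv2.imwrite("pics/top0c.png",cv2.resize(a[90:300,90:410],None,fx=2.5,fy=2.5,interpolation=cv2.INTER_CUBIC))
a=cv2.imread("pics/side0.png");cv2.imwrite("pics/side0c.png",cv2.resize(a,None,fx=1.5,fy=1.5,interpolation=cv2.INTER_CUBIC))
E
```

```text
(no output)
```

View pics/top0c.png

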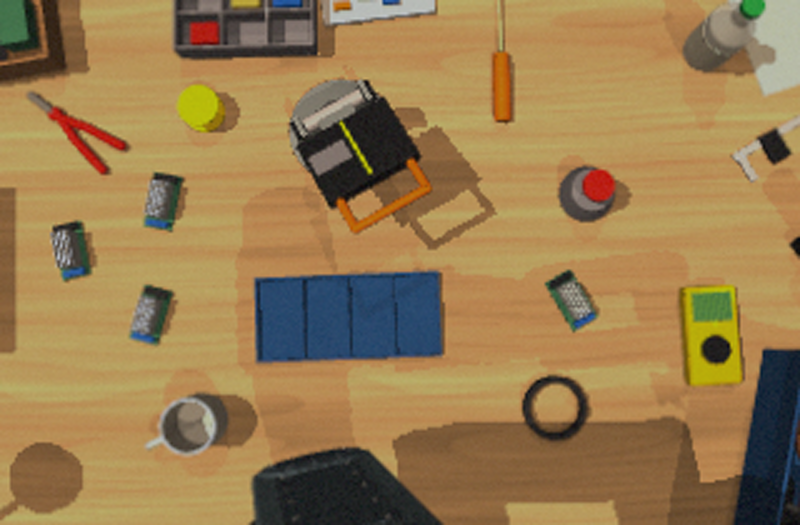

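View pics/side0c.png

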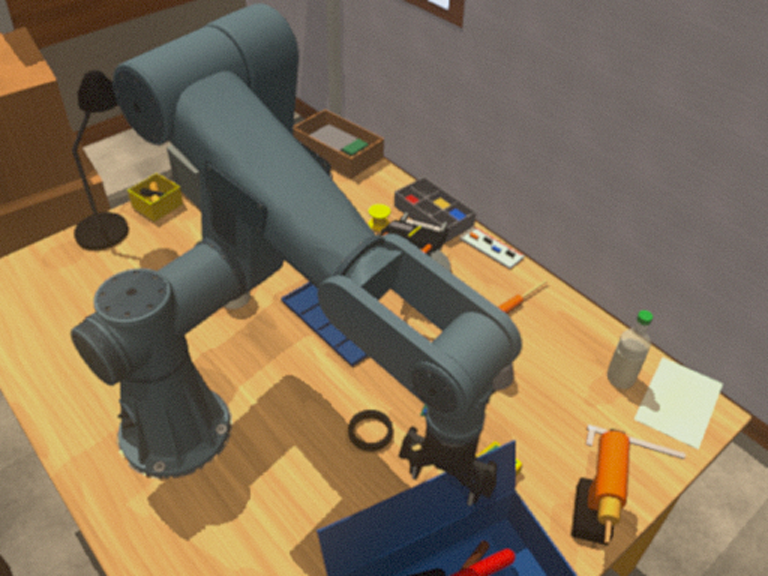

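View pics/wrist0.png

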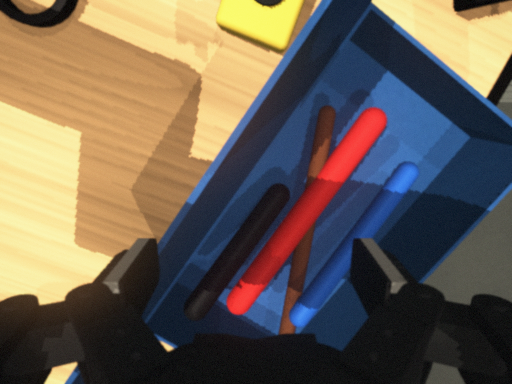

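```bash
cat > h.py <<'E'
import numpy as np, cv2, sys
from scipy.spatial.transform import Rotation as R
def K(c): return np.array([[c["fx"],0,c["cx"]],[0,c["fy"],c["cy"]],[0,0,1.]]), np.array([c["k1"],0,0,0.])
def plane(c,uv,z):
    uv=np.array(uv,float).reshape(-1,1,2);k,d=K(c)
    n=cv2.undistortPoints(uv,k,d).reshape(-1,2)
    Rm=cv2.Rodrigues(np.array(c["rvec"]))[0];t=np.array(c["tvec"]).ravel()
    C=-Rm.T@t; D=np.c_[n,np.ones(len(n))]@Rm
    return C+D*((z-C[2])/D[:,2])[:,None]
def proj(c,P):
    k,d=K(c);return cv2.projectPoints(np.array(P,float).reshape(-1,1,3),np.array(c["rvec"]),np.array(c["tvec"]),k,d)[0].reshape(-1,2)
def Rq(q): return R.from_quat([q[1],q[2],q[3],q[0]])
def down(phi):
    # tool down with tool x axis along world angle phi (deg)
    p=np.radians(phi);x=np.array([np.cos(p),np.sin(p),0]);z=np.array([0,0,-1.]);y=np.cross(z,x)
    return R.from_matrix(np.c_[x,y,z])
def rows(p0,R0,p1,R1,n,g):
    """equal rows: interpolate; prints shift in tool frame per row"""
    rv=(R0.inv()*R1).as_rotvec();out=[];p=p0;Rc=R0
    for i in range(n):
        Rn=R0*R.from_rotvec(rv*(i+1)/n);pn=p0+(p1-p0)*(i+1)/n
        s=Rc.inv().apply(pn-p)*100
        out.append(" ".join("%.2f"%v for v in s)+" "+" ".join("%.2f"%v for v in np.degrees(rv/n))+" %g"%g)
        p,Rc=pn,Rn
    return ";".join(out)
def cap(ctrl,n,fn,crop=None,s=1.5):
    c=ctrl.camera(n);a=c["color"]
    if crop: a=a[crop[1]:crop[3],crop[0]:crop[2]]
    cv2.imwrite("pics/"+fn,cv2.resize(a,None,fx=s,fy=s,interpolation=cv2.INTER_CUBIC));return c
def pose(ctrl):
    o=ctrl.get_obs();return np.array(o["eef_pos"]),Rq(o["eef_rot"]),o
E
python3 - <<'E'
from bench import ctrl
from h import *
c=ctrl.camera("top")
def f(pts,z,nm): 
    uv=[(90+x/2.5,90+y/2.5) for x,y in pts]; print(nm,plane(c,uv,z)[:,:2].round(3).tolist())
f([(256,280),(440,271),(443,354),(257,362)],0.013,"tray corners")
f([(164,200),(71,250),(152,315),(572,299)],0.02,"modules")
f([(165,176),(159,226), (64,225),(77,275), (160,289),(144,340),(560,275),(584,326)],0.005,"mod ends")
f([(555,408)],.01,"tape");f([(599,186)],.093,"plungertop");f([(587,195)],.03,"housing")
f([(344,207),(430,187),(392,206),(355,228)],.135,"handle L?,R,mid")
f([(340,95),(372,85),(291,128)],.135,"hinge ends")
f([(189,425)],.085,"mug");f([(712,335)],.034,"meter");f([(200,106)],.046,"spool")
w=ctrl.camera("wrist");p,Rr,o=pose(ctrl)
Rm=cv2.Rodrigues(np.array(w["rvec"]))[0];C=-Rm.T@np.array(w["tvec"]).ravel()
print("cam in tool",Rr.inv().apply(C-p), (Rr.inv().as_matrix()@Rm.T).round(3).tolist(), Rr.as_matrix().round(3).tolist())
E
```

```text
tray corners [[0.491, 0.158], [0.497, -0.104], [0.38, -0.105], [0.375, 0.158]]
modules [[0.608, 0.288], [0.539, 0.422], [0.444, 0.305], [0.453, -0.289]]
mod ends [[0.645, 0.29], [0.572, 0.299], [0.577, 0.438], [0.504, 0.419], [0.481, 0.298], [0.409, 0.321], [0.488, -0.275], [0.414, -0.307]]
tape [[0.3, -0.261]]
plungertop [[0.602, -0.318]]
housing [[0.599, -0.314]]
handle L?,R,mid [[0.577, 0.022], [0.6, -0.09], [0.577, -0.04], [0.549, 0.008]]
hinge ends [[0.724, 0.025], [0.736, -0.017], [0.682, 0.089]]
mug [[0.297, 0.238]]
meter [[0.397, -0.48]]
spool [[0.736, 0.229]]
cam in tool [ 3.72704799e-05 -7.05411278e-02 -7.07510781e-02] [[1.0, 0.001, -0.0], [-0.001, 0.962, 0.273], [0.001, -0.273, 0.962]] [[0.377, -0.926, -0.0], [-0.926, -0.377, -0.0], [0.0, 0.0, -1.0]]
```

move_arm --rows "-3.1 -3.05 -1.4 0 0 0 1;-3.1 -3.05 -1.4 0 0 0 1;-3.1 -3.05 -1.4 0 0 0 1;-3.1 -3.05 -1.4 0 0 0 1;-3.1 -3.05 -1.4 0 0 0 1;-3.1 -3.05 -1.4 0 0 0 1;-3.1 -3.05 -1.4 0 0 0 1;-3.1 -3.05 -1.4 0 0 0 1;-3.1 -3.05 -1.4 0 0 0 1;-3.1 -3.05 -1.4 0 0 0 1;-3.1 -3.05 -1.4 0 0 0 1;-3.1 -3.05 -1.4 0 0 0 1;-3.1 -3.05 -1.4 0 0 0 1;-3.1 -3.05 -1.4 0 0 0 1"

```text
time_s: 2.65
eef_pos: [0.4489, 0.0324, 0.5008]
eef_rot: [-0.0, 0.83, -0.558, 0.001]
wrist_force: [0.7, -0.3, -0.3]
opening: 0.998
```

move_arm --rows "0 0 0 0 0 -8.3 1;0 0 0 0 0 -8.3 1;0 0 0 0 0 -8.3 1;0 0 0 0 0 -8.3 1;0 0 0 0 0 -8.3 1;0 0 0 0 0 -8.3 1;0 0 0 0 0 -8.3 1;0 0 0 0 0 -8.3 1;0 0 0 0 0 -8.3 1;0 0 0 0 0 -8.3 1;0 0 0 0 0 -8.3 1;0 0 0 0 0 -8.3 1;0 0 0 0 0 -8.3 1;0 0 0 0 0 -8.3 1;0 0 0 0 0 -8.3 1;0 0 0 0 0 -8.3 1;0 0 0 0 0 -8.3 1;0 0 0 0 0 -8.3 1;0 0 0 0 0 -8.3 1;0 0 0 0 0 0 1"

```text
time_s: 4.65
eef_pos: [0.4486, 0.0305, 0.5]
eef_rot: [0.0, 0.708, 0.707, 0.0]
wrist_force: [0.5, 0.4, 0.9]
opening: 1.001
```

```bash
python3 - <<'E'
from bench import ctrl
from h import *
p,Rr,o=pose(ctrl);print(o["time_s"],p.round(4),Rr.as_matrix().round(3).tolist(),o["q"].round(2))
c=cap(ctrl,"wrist","w1.png")
for q in ["module0","tray","swivel","tilt","handle","plunger"]:
    print(q,[(np.round(d["bbox"]).tolist(),round(d["confidence"],2)) for d in ctrl.look_for("wrist",q)])
E
```

```text
4.65 [0.4486 0.0305 0.5   ] [[0.001, 1.0, 0.0], [1.0, -0.001, -0.0], [-0.0, 0.0, -1.0]] [-0.2  -0.2   1.6   0.    1.74 -1.77]
module0 [([462.0, 163.0, 496.0, 208.0], 0.89), ([48.0, 109.0, 97.0, 160.0], 0.83), ([382.0, 199.0, 416.0, 246.0], 0.57)]
tray [([174.0, 92.0, 333.0, 166.0], 0.57)]
swivel [([164.0, 228.0, 295.0, 336.0], 0.66)]
tilt [([163.0, 230.0, 293.0, 325.0], 0.75), ([346.0, 271.0, 364.0, 310.0], 0.42)]
handle [([162.0, 229.0, 291.0, 328.0], 0.88), ([162.0, 228.0, 295.0, 336.0], 0.27)]
plunger [([31.0, 226.0, 56.0, 253.0], 0.58)]
```

View pics/w1.png

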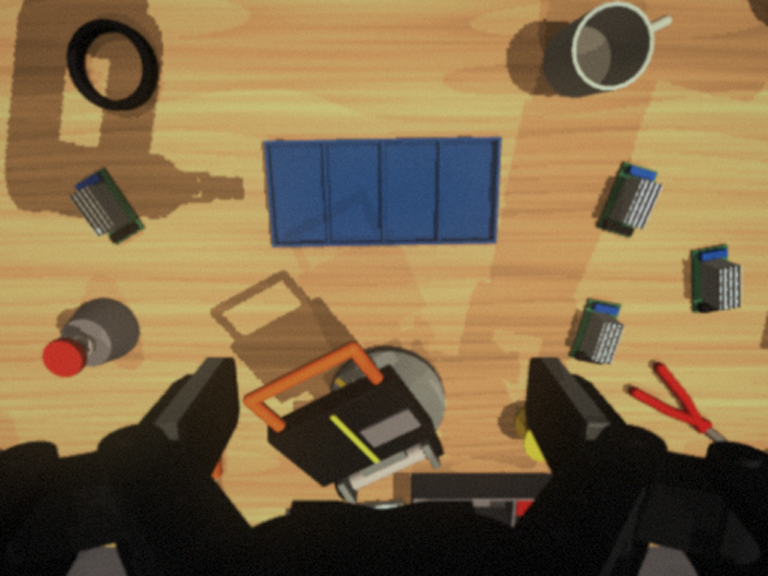

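```bash
python3 - <<'E'
from bench import ctrl
from h import *
import pickle
c=ctrl.camera("wrist");pickle.dump(c,open("w1.pkl","wb"))
for d in ctrl.trace("wrist","tray")[:1]:
    m=d["region"].astype(np.uint8);cs=max(cv2.findContours(m,0,2)[0],key=cv2.contourArea)
    b=cv2.boxPoints(cv2.minAreaRect(cs));P=plane(c,b,.010);print("tray",d["confidence"],P[:,:2].round(4).tolist(),P.mean(0))
P=plane(c,np.array([(264,142),(500,138),(497,242),(273,245)])/1.5,.013);print(P.round(4).tolist(),P.mean(0))
print("foot arc",plane(c,np.array([(445,395),(440,370),(420,352),(390,346),(365,350),(340,365)])/1.5,.026)[:,:2].round(4).tolist())
print("stripe?",plane(c,np.array([(337,383)])/1.5,.026))
print("handle bar ends",plane(c,np.array([(248,402),(356,347)])/1.5,.141).round(4).tolist())
print("hinge ends",plane(c,np.array([(347,490),(432,455)])/1.5,.145).round(4).tolist())
print("stripe head",plane(c,np.array([(333,419),(378,461)])/1.5,.147).round(4).tolist())
print("plunger",plane(c,np.array([(65,357)])/1.5,.093))
for d in ctrl.trace("wrist","module0"):
    m=d["region"].astype(np.uint8);cs=max(cv2.findContours(m,0,2)[0],key=cv2.contourArea)
    r=cv2.minAreaRect(cs);print(round(d["confidence"],2),r,plane(c,r[0],.02)[0].round(3))
E
```

```text
tray 0.67 [[0.3799, -0.0991], [0.3755, 0.1621], [0.4966, 0.1722], [0.5015, -0.1048]] [0.43837396 0.03260121 0.01      ]
[[0.3823, -0.0983, 0.013], [0.3788, 0.1622, 0.013], [0.4957, 0.166, 0.013], [0.4984, -0.0957, 0.013]] [0.43880498 0.0335539  0.013     ]
foot arc [[0.6877, 0.11], [0.6532, 0.1027], [0.629, 0.0776], [0.621, 0.0411], [0.6262, 0.0107], [0.646, -0.0202]]
stripe? [[ 0.67053568 -0.02460836  0.026     ]]
handle bar ends [[0.6299, -0.1018, 0.141], [0.5711, 0.0064, 0.141]]
hinge ends [[0.7309, -0.0056, 0.145], [0.6887, 0.0818, 0.145]]
stripe head [[0.6455, -0.0173, 0.147], [0.6941, 0.0269, 0.147]]
plunger [[ 0.60350098 -0.31006254  0.093     ]]
0.89 ((70.5, 139.5), (51.80000305175781, 31.80000114440918), 53.13010025024414) [ 0.455 -0.282  0.02 ]
0.84 ((478.0584716796875, 184.8452911376953), (45.39189910888672, 33.92447280883789), 87.51044464111328) [0.537 0.429 0.02 ]
0.83 ((420.3793640136719, 133.5469207763672), (32.47537612915039, 49.17072296142578), 23.749494552612305) [0.447 0.313 0.02 ]
0.73 ((399.7000427246094, 220.90000915527344), (28.460494995117188, 43.63943099975586), 18.434947967529297) [0.605 0.297 0.02 ]
```

move_arm --rows "0 -0.3 4 0 0 0 1;0 -0.3 4 0 0 0 1;0 -0.3 4 0 0 0 1;0 -0.3 4 0 0 0 1;0 -0.3 4 0 0 0 1;0 -0.3 4 0 0 0 1;0 0 0 0 0 0 1;0 0 0 0 0 0 1"

```text
time_s: 5.95
eef_pos: [0.4309, 0.0305, 0.2605]
eef_rot: [-0.0, 0.708, 0.706, -0.0]
wrist_force: [0.9, -0.7, 0.4]
opening: 1.002
```

```bash
python3 - <<'E'
from bench import ctrl
from h import *
import pickle
p,Rr,o=pose(ctrl);print(o["time_s"],p.round(4))
c=cap(ctrl,"wrist","w2.png")
pickle.dump(c,open("w2.pkl","wb"))
Rm=cv2.Rodrigues(np.array(c["rvec"]))[0];C=-Rm.T@np.array(c["tvec"]).ravel()
print("cam in tool",Rr.inv().apply(C-p), (Rr.inv().as_matrix()@Rm.T).round(4).tolist(), c["k1"],c["fx"])
E
```

```text
5.95 [0.4309 0.0305 0.2605]
cam in tool [ 0.00035042 -0.06855986 -0.0707231 ] [[1.0, 0.0005, 0.0011], [-0.0008, 0.9614, 0.275], [-0.0009, -0.275, 0.9614]] -0.01492738891130187 324.5264956640209
```

View pics/w2.png

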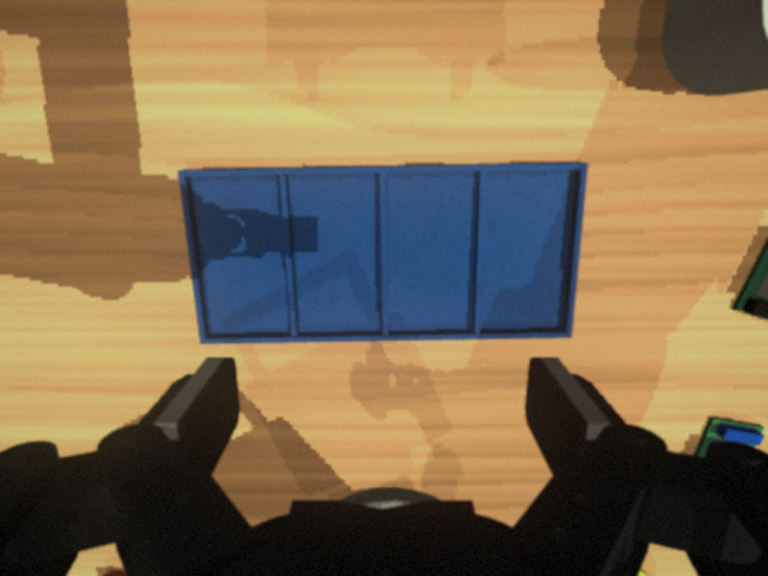

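```bash
cat >> h.py <<'E'
def px(l,s=1.5,o=(0,0)): return (np.array(l,float)+.5)/s-.5+np.array(o)
def fitrect(P,L,W):
    # P: 4 pts ordered (-x,-y)(-x,+y)(+x,+y)(+x,-y) ; rigid fit
    M=np.array([[-L,-W],[-L,W],[L,W],[L,-W]])/2;Pc=P[:,:2]-P[:,:2].mean(0)
    H=M.T@Pc;a=np.arctan2(H[0,1]-H[1,0],H[0,0]+H[1,1])
    Rr=np.array([[np.cos(a),-np.sin(a)],[np.sin(a),np.cos(a)]])
    return P[:,:2].mean(0),np.degrees(a),np.linalg.norm(Pc-M@Rr.T,axis=1)
E
python3 - <<'E'
from h import *
import pickle
c=pickle.load(open("w2.pkl","rb"))
P=plane(c,px([(181,172),(587,164),(572,337),(203,342)]),.013);print(fitrect(P,.12,.262),P.round(4).tolist())
c=pickle.load(open("w1.pkl","rb"))
P=plane(c,px([(264,142),(500,138),(497,242),(273,245)]),.013);print(fitrect(P,.12,.262))
E
```

```text
(array([0.43858364, 0.0337329 ]), np.float64(0.904509526793702), array([0.0011574 , 0.00136935, 0.00040572, 0.00152602])) [[0.3816, -0.0975, 0.013], [0.3771, 0.1625, 0.013], [0.4962, 0.1654, 0.013], [0.4994, -0.0954, 0.013]]
(array([0.43852225, 0.03327   ]), np.float64(0.8322081426544559), array([0.00159301, 0.00241691, 0.00136065, 0.00245058]))
```

move_arm --rows "4 0 0 0 0 0 1;4 0 0 0 0 0 1;4 0 0 0 0 0 1;4 0 0 0 0 0 1;4 0 0 0 0 0 1;4 0 0 0 0 0 1;4 0 0 0 0 0 1;0 0 0 0 0 0 1;0 0 0 0 0 0 1"

```text
time_s: 6.9
eef_pos: [0.4323, 0.3117, 0.2623]
eef_rot: [0.001, 0.707, 0.707, 0.002]
wrist_force: [0.3, -0.3, 0.8]
opening: 1.003
```

```bash
python3 - <<'E'
from bench import ctrl
from h import *
import pickle
p,Rr,o=pose(ctrl);print(o["time_s"],p.round(4))
c=cap(ctrl,"wrist","w3.png")
pickle.dump(c,open("w3.pkl","wb"))
E
```

```text
6.9 [0.4323 0.3117 0.2623]
```

View pics/w3.png

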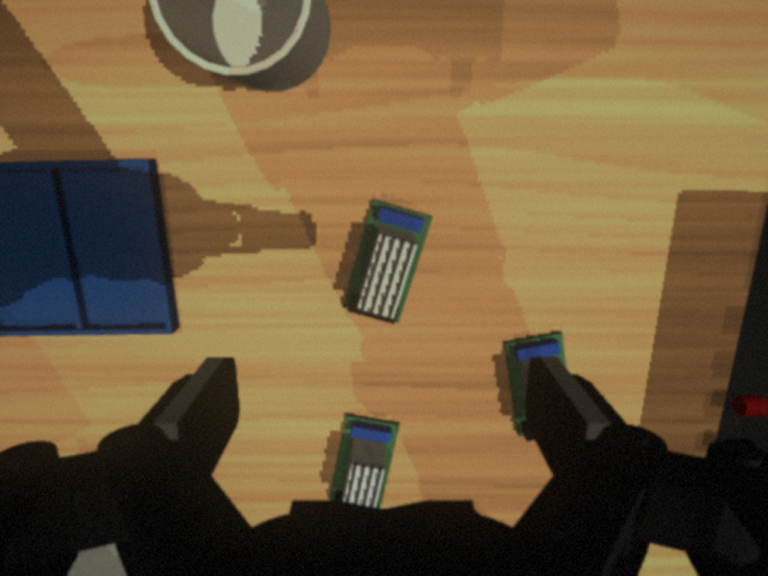

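```bash
python3 - <<'E'
from h import *
import pickle
c=pickle.load(open("w3.pkl","rb"))
P=plane(c,px([(372,199),(431,214),(397,322),(343,306)]),.004);print(fitrect(P,.08,.042),P.round(4).tolist())
# heat sink top
P=plane(c,px([(373,234),(418,243),(398,320),(357,306)]),.04);print("sink",fitrect(P,.05,.024),P.round(4).tolist())
for q in ([(503,342),(560,333)],[(344,413),(399,421)]):
    P=plane(c,px(q),.004);print(P.round(4).tolist(),np.degrees(np.arctan2(*(P[1]-P[0])[[0,1]])))
P=plane(c,px([(157,159),(178,330)]),.013);print("tray +y edge",P.round(4).tolist())
E
```

```text
(array([0.44657478, 0.31521038]), np.float64(-15.752703299248163), array([0.00065456, 0.00075553, 0.00097257, 0.00093218])) [[0.403, 0.3061, 0.004], [0.4131, 0.346, 0.004], [0.4912, 0.3237, 0.004], [0.479, 0.285, 0.004]]
sink (array([0.44690013, 0.31550497]), np.float64(-13.484333885940375), array([0.00240656, 0.00183016, 0.00253501, 0.00234712])) [[0.4199, 0.3073, 0.04], [0.4255, 0.3348, 0.04], [0.4759, 0.3231, 0.04], [0.4664, 0.2969, 0.04]]
[[0.5069, 0.4015, 0.004], [0.4999, 0.4426, 0.004]] -9.69526757323844
[[0.5657, 0.2839, 0.004], [0.5727, 0.326, 0.004]] 9.430987120260175
tray +y edge [[0.3763, 0.1687, 0.013], [0.4938, 0.1687, 0.013]]
```

move_arm --rows "0.35 1.45 0 0 0 0 0.65;0 0 2 0 0 7.8 0.65;0 0 2 0 0 7.9 0.65;0 0 4 0 0 0 0.65;0 0 4 0 0 0 0.65;0 0 3 0 0 0 0.65;0 0 2 0 0 0 0.65;0 0 1 0 0 0 0.65;0 0 0 0 0 0 0.65;0 0 0 0 0 0 0.65"

```text
time_s: 7.95
eef_pos: [0.447, 0.3138, 0.0812]
eef_rot: [0.0, 0.798, 0.603, 0.001]
wrist_force: [0.7, -0.4, 0.2]
opening: 0.65
```

```bash
python3 - <<'E'
from bench import ctrl
from h import *
p,Rr,o=pose(ctrl);print(o["time_s"],p.round(4),Rr.as_matrix()[:,0].round(3),o["opening"],o["wrist_force"].round(1))
c=cap(ctrl,"wrist","w4.png")
E
```

```text
7.95 [0.447  0.3138 0.0812] [0.274 0.962 0.001] 0.6499114986533437 [ 0.7 -0.4  0.2]
```

View pics/w4.png

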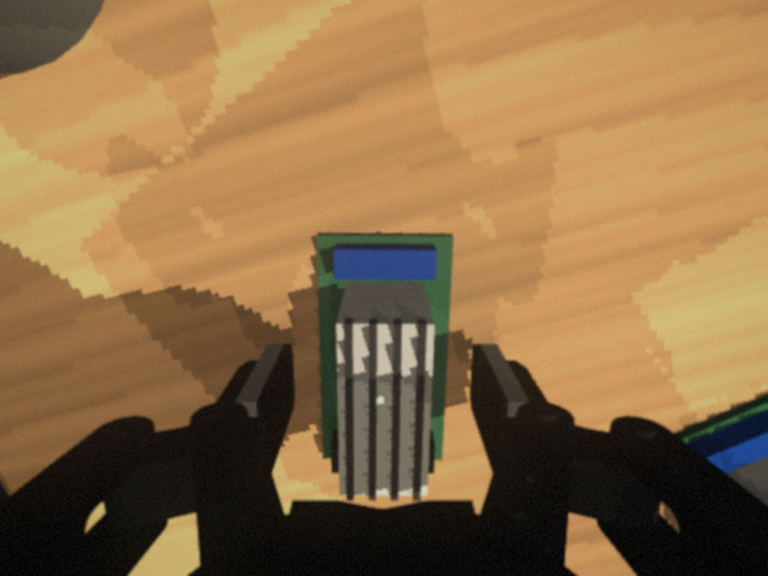

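move_arm --rows "0 0 0 0 0 0 0;0 0 0 0 0 0 0;0 0 0 0 0 0 0;0 0 0 0 0 0 0;0 0 0 0 0 0 0;0 0 0 0 0 0 0;0 0 -1 0 0 0 0;0 0 -3 0 0 0 0;0 0 -4 0 0 -8.3 0;0 0 0 0 0 -8.3 0;0 0 0 0 0 0 0"

```text
time_s: 9.1
eef_pos: [0.4463, 0.3143, 0.1616]
eef_rot: [0.0, 0.702, 0.712, 0.001]
wrist_force: [-0.8, -0.3, -1.4]
opening: 0.271
```

```bash
python3 - <<'E'
from bench import ctrl
from h import *
p,Rr,o=pose(ctrl);print(o["time_s"],p.round(4),Rr.as_matrix()[:,0].round(3),o["opening"],o["wrist_force"].round(1))
c=cap(ctrl,"wrist","w5.png")
E
```

```text
9.1 [0.4463 0.3143 0.1616] [-0.015  1.     0.001] 0.27069352835561367 [-0.8 -0.3 -1.4]
```

View pics/w5.png

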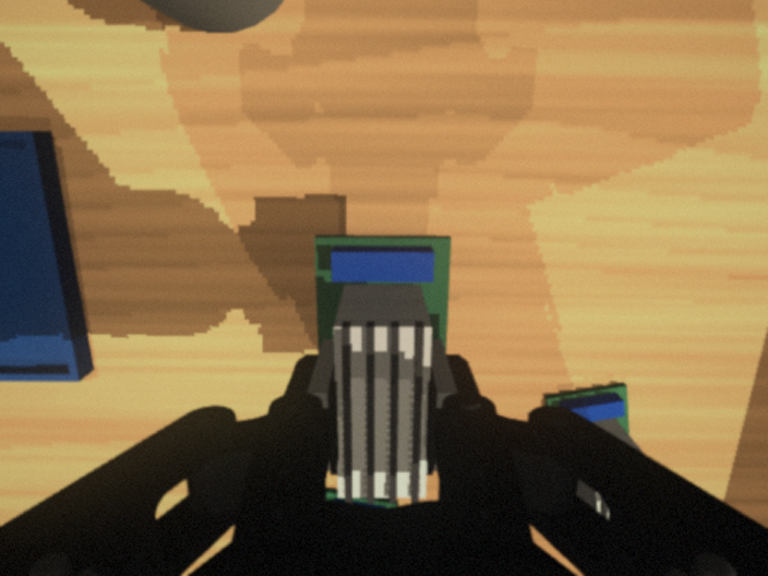

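move_arm --rows "-3.7 -0.2 1 0 0 0 0;-3.7 -0.2 1 0 0 0 0;-3.7 -0.2 1 0 0 0 0;-3.7 -0.2 1 0 0 0 0;-3.7 -0.2 0.8 0 0 0 0;0 0 0 0 0 0 0;0 0 0 0 0 0 0;0 0 0 0 0 0 0"

```text
time_s: 9.95
eef_pos: [0.4381, 0.1294, 0.1116]
eef_rot: [-0.0, 0.703, 0.711, -0.0]
wrist_force: [0.3, -0.9, -0.8]
opening: 0.272
```

```bash
python3 - <<'E'
from bench import ctrl
from h import *
p,Rr,o=pose(ctrl);print(o["time_s"],p.round(4),Rr.as_matrix()[:,0].round(3),o["opening"],o["wrist_force"].round(1))
c=cap(ctrl,"wrist","w6.png")
E
```

```text
9.95 [0.4381 0.1294 0.1116] [-0.012  1.     0.   ] 0.2722179658989824 [ 0.3 -0.9 -0.8]
```

View pics/w6.png

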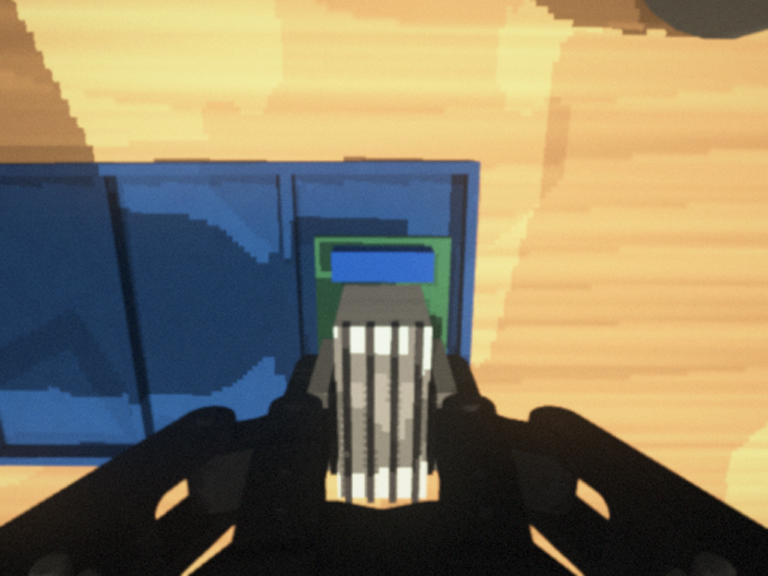

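move_arm --rows "0 0 1.3 0 0 0 0;0 0 1.3 0 0 0 0;0 0 0 0 0 0 0;0 0 0 0 0 0 0.42;0 0 0 0 0 0 0.42;0 0 0 0 0 0 0.42;0 0 -2 0 0 0 0.42;0 0 -4 0 0 0 0.42;0 0 -5 0 0 0 0.65;3.4 3 -4 0 0 0 0.65;3.4 3 -2 0 0 0 0.65;3.4 3 0 0 0 0 0.65;3.4 3 0 0 0 0 0.65;3.4 3 0 0 0 0 0.65;0 0 0 0 0 0 0.65;0 0 0 0 0 0 0.65"

```text
time_s: 11.6
eef_pos: [0.5807, 0.2954, 0.2479]
eef_rot: [-0.0, 0.702, 0.712, -0.001]
wrist_force: [-0.3, 0.3, 0.1]
opening: 0.651
```

```bash
python3 - <<'E'
from bench import ctrl
from h import *
import pickle
p,Rr,o=pose(ctrl);print(o["time_s"],p.round(4),Rr.as_matrix()[:,0].round(3),o["opening"],o["wrist_force"].round(1))
c=cap(ctrl,"wrist","w7.png")
pickle.dump(c,open("w7.pkl","wb"))
E
```

```text
11.6 [0.5807 0.2954 0.2479] [-0.014  1.    -0.001] 0.6512888990633213 [-0.3  0.3  0.1]
```

View pics/w7.png

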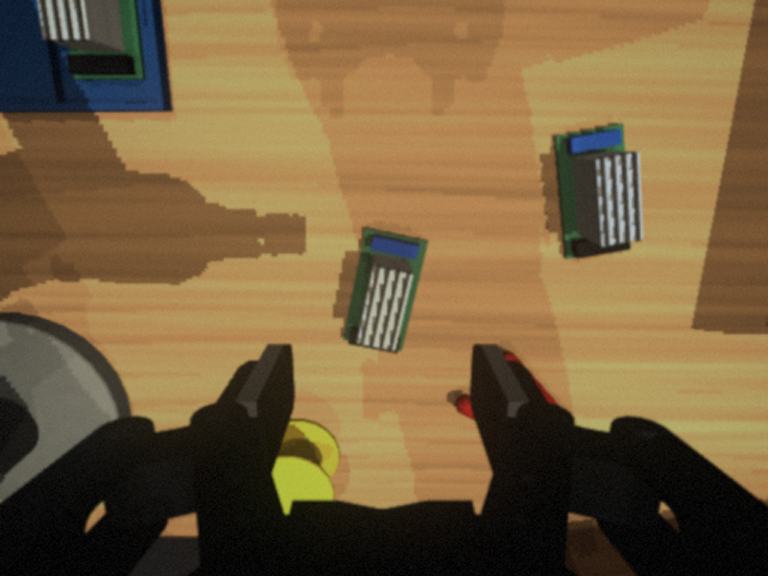

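```bash
python3 - <<'E'
from h import *
import pickle
c=pickle.load(open("w7.pkl","rb"))
P=plane(c,px([(364,227),(427,241),(400,352),(344,340)]),.004);print(fitrect(P,.08,.042),P.round(4).tolist())
P=plane(c,px([(555,135),(622,124),(565,258)]),.004);print(P.round(4).tolist(), (P[1]+P[2])/2)
d=P[0]-P[2];print(np.degrees(np.arctan2(-d[1],-d[0])))
print("foot",plane(c,px([(0,313),(40,318),(80,340),(110,370),(127,405)]),.026).round(4).tolist())
E
```

```text
(array([0.610924  , 0.29747104]), np.float64(-10.750209211644313), array([0.0009723 , 0.00011133, 0.00120675, 0.00114882])) [[0.5668, 0.284, 0.004], [0.5754, 0.3255, 0.004], [0.655, 0.3098, 0.004], [0.6465, 0.2705, 0.004]]
[[0.5071, 0.4025, 0.004], [0.4998, 0.4435, 0.004], [0.5855, 0.4179, 0.004]] [0.54264652 0.43069054 0.004     ]
11.11226592848832
foot [[0.6221, 0.0506, 0.026], [0.6251, 0.0761, 0.026], [0.64, 0.0999, 0.026], [0.6612, 0.1166, 0.026], [0.6871, 0.1245, 0.026]]
```

move_arm --rows "0.2 3 0 0 0 0 0.65;0 0 3 0 0 5.8 0.65;0 0 3 0 0 5.8 0.65;0 0 4 0 0 0 0.65;0 0 4 0 0 0 0.65;0 0 1.6 0 0 0 0.65;0 0 1 0 0 0 0.65;0 0 0 0 0 0 0.65;0 0 0 0 0 0 0;0 0 0 0 0 0 0;0 0 0 0 0 0 0;0 0 0 0 0 0 0;0 0 0 0 0 0 0;0 0 0 0 0 0 0;0 0 -1 0 0 0 0;0 0 -3 0 0 0 0;0 0 -4 0 0 -5.8 0;0 0 0 0 0 -5.8 0;0 0 0 0 0 0 0;0 0 0 0 0 0 0"

```text
time_s: 13.65
eef_pos: [0.6101, 0.2971, 0.1624]
eef_rot: [-0.0, 0.703, 0.711, -0.001]
wrist_force: [-2.0, 0.3, -1.5]
opening: 0.273
```

```bash
python3 - <<'E'
from bench import ctrl
from h import *
p,Rr,o=pose(ctrl);print(o["time_s"],p.round(4),Rr.as_matrix()[:,0].round(3),o["opening"],o["wrist_force"].round(1))
c=cap(ctrl,"wrist","w8.png")
E
```

```text
13.65 [0.6101 0.2971 0.1624] [-0.011  1.    -0.   ] 0.2726362286423918 [-2.   0.3 -1.5]
```

View pics/w8.png

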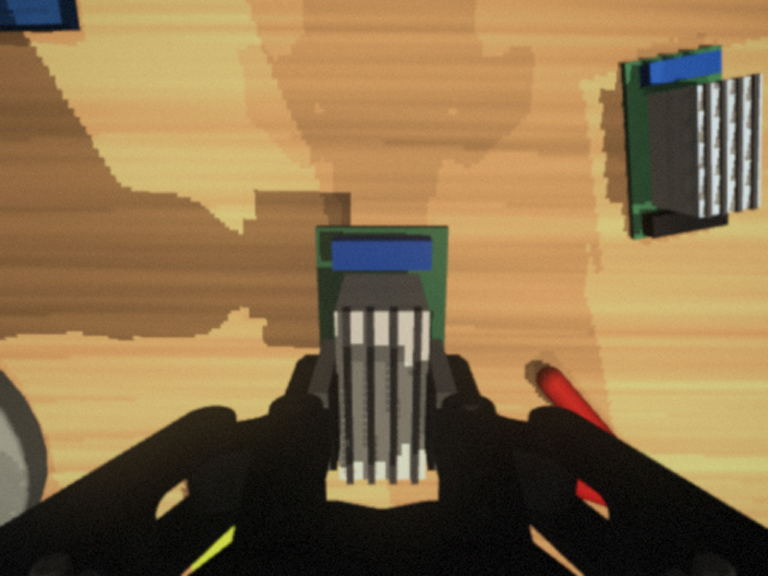

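move_arm --rows "-3.3 -2.45 0 0 0 0 0;-3.3 -2.45 0 0 0 0 0;-3.3 -2.45 0 0 0 0 0;-3.3 -2.45 0 0 0 0 0;-3.3 -2.45 0 0 0 0 0;-3.3 -2.45 0 0 0 0 0;-3.3 -2.45 0 0 0 0 0;0 0 0 0 0 0 0;0 0 2.5 0 0 0 0;0 0 2.5 0 0 0 0;0 0 0 0 0 0 0;0 0 0 0 0 0 0"

```text
time_s: 14.9
eef_pos: [0.442, 0.0643, 0.1125]
eef_rot: [-0.001, 0.703, 0.712, -0.001]
wrist_force: [0.6, 0.6, -1.7]
opening: 0.271
```

```bash
python3 - <<'E'
from bench import ctrl
from h import *
p,Rr,o=pose(ctrl);print(o["time_s"],p.round(4),Rr.as_matrix()[:,0].round(3),o["opening"],o["wrist_force"].round(1))
c=cap(ctrl,"wrist","w9.png")
E
```

```text
14.9 [0.442  0.0643 0.1125] [-0.013  1.     0.   ] 0.2707211433422311 [ 0.6  0.6 -1.7]
```

View pics/w9.png

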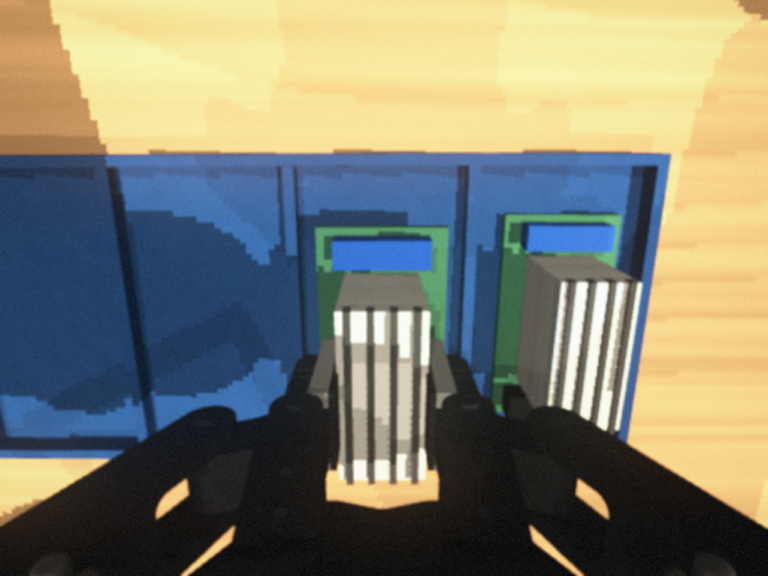

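move_arm --rows "0 0 1.4 0 0 0 0;0 0 1.3 0 0 0 0;0 0 0 0 0 0 0;0 0 0 0 0 0 0.42;0 0 0 0 0 0 0.42;0 0 0 0 0 0 0.42;0 0 -2 0 0 0 0.42;0 0 -4 0 0 0 0.42;0 0 -5 0 0 0 0.65;4 0.9 -4.5 0 0 0 0.65;4 0.9 -1 0 0 0 0.65;4 0.9 0 0 0 0 0.65;4 0.9 0 0 0 0 0.65;4 0.9 0 0 0 0 0.65;4 0.9 0 0 0 0 0.65;4 0.9 0 0 0 0 0.65;4 0.9 0 0 0 0 0.65;4.3 0.9 0 0 0 0 0.65;0 0 0 0 0 0 0.65;0 0 0 0 0 0 0.65"

```text
time_s: 16.95
eef_pos: [0.5166, 0.4216, 0.2422]
eef_rot: [-0.0, 0.702, 0.712, -0.001]
wrist_force: [-0.6, -1.3, 0.4]
opening: 0.652
```

```bash
python3 - <<'E'
from bench import ctrl
from h import *
import pickle
p,Rr,o=pose(ctrl);print(o["time_s"],p.round(4),Rr.as_matrix()[:,0].round(3),o["opening"],o["wrist_force"].round(1))
c=cap(ctrl,"wrist","w10.png")
pickle.dump(c,open("w10.pkl","wb"))
E
```

```text
16.95 [0.5166 0.4216 0.2422] [-0.015  1.    -0.001] 0.6521518122548794 [-0.6 -1.3  0.4]
```

View pics/w10.png

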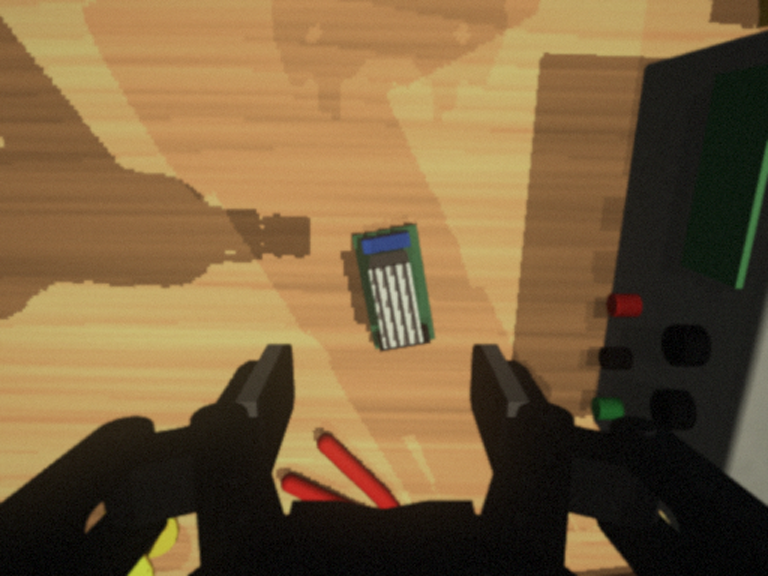

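```bash
python3 - <<'E'
from h import *
import pickle
c=pickle.load(open("w10.pkl","rb"))
P=plane(c,px([(352,235),(415,224),(436,338),(381,351)]),.004);print(fitrect(P,.08,.042),P.round(4).tolist())
for z in (0,.1,.15): print("box",plane(c,px([(645,65),(597,410)]),z).round(3).tolist())
E
```

```text
(array([0.54306233, 0.43212038]), np.float64(13.078277203392272), array([0.00167687, 0.00050057, 0.00158615, 0.00224699])) [[0.5072, 0.4027, 0.004], [0.4994, 0.443, 0.004], [0.5777, 0.4601, 0.004], [0.588, 0.4226, 0.004]]
box [[0.402, 0.578, 0.0], [0.634, 0.58, 0.0]]
box [[0.417, 0.528, 0.1], [0.575, 0.53, 0.1]]
box [[0.424, 0.503, 0.15], [0.545, 0.504, 0.15]]
```

move_arm --rows "1 2.7 0 0 0 0 0.65;0 0 3 0 0 -5.6 0.65;0 0 3 0 0 -5.6 0.65;0 0 4 0 0 0 0.65;0 0 4 0 0 0 0.65;0 0 1 0 0 0 0.65;0 0 1 0 0 0 0.65;0 0 0 0 0 0 0.65;0 0 0 0 0 0 0;0 0 0 0 0 0 0;0 0 0 0 0 0 0;0 0 0 0 0 0 0;0 0 0 0 0 0 0;0 0 0 0 0 0 0;0 0 -1 0 0 0 0;0 0 -3 0 0 0 0;0 0 -4 0 0 5.6 0;0 0 0 0 0 5.5 0;0 0 0 0 0 0 0;0 0 0 0 0 0 0"

```text
time_s: 19.0
eef_pos: [0.5432, 0.431, 0.1623]
eef_rot: [-0.0, 0.701, 0.713, -0.001]
wrist_force: [0.2, 0.3, -1.8]
opening: 0.269
```

```bash
python3 - <<'E'
from bench import ctrl
from h import *
p,Rr,o=pose(ctrl);print(o["time_s"],p.round(4),Rr.as_matrix()[:,0].round(3),o["opening"],o["wrist_force"].round(1))
c=cap(ctrl,"wrist","w11.png")
E
```

```text
19.0 [0.5432 0.431  0.1623] [-0.018  1.    -0.001] 0.2693405066495438 [ 0.2  0.3 -1.8]
```

View pics/w11.png

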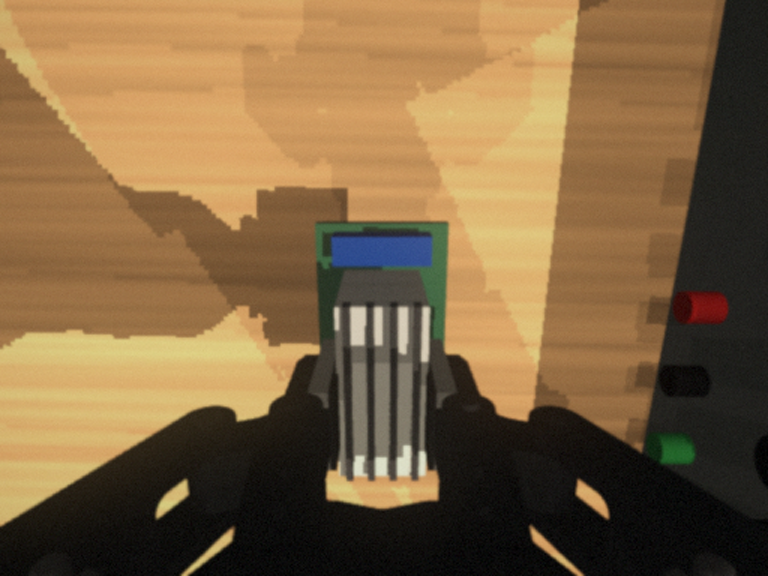

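move_arm --rows "-4.3 -1.1 0 0 0 0 0;-4.3 -1.1 0 0 0 0 0;-4.3 -1.1 0 0 0 0 0;-4.3 -1.1 0 0 0 0 0;-4.3 -1.1 0 0 0 0 0;-4.3 -1.1 0 0 0 0 0;-4.3 -1.1 0 0 0 0 0;-4.3 -1.1 0 0 0 0 0;-4.2 -1.1 0 0 0 0 0;-4.2 -1 0 0 0 0 0;0 0 0 0 0 0 0;0 0 2.5 0 0 0 0;0 0 2.5 0 0 0 0;0 0 0 0 0 0 0;0 0 0 0 0 0 0"

```text
time_s: 20.55
eef_pos: [0.4408, 0.0023, 0.1124]
eef_rot: [-0.001, 0.701, 0.713, -0.001]
wrist_force: [0.1, -0.2, -1.2]
opening: 0.271
```

```bash
python3 - <<'E'
from bench import ctrl
from h import *
p,Rr,o=pose(ctrl);print(o["time_s"],p.round(4),Rr.as_matrix()[:,0].round(3),o["opening"],o["wrist_force"].round(1))
c=cap(ctrl,"wrist","w12.png")
E
```

```text
20.55 [0.4408 0.0023 0.1124] [-0.016  1.     0.001] 0.27149663023502607 [ 0.1 -0.2 -1.2]
```

View pics/w12.png

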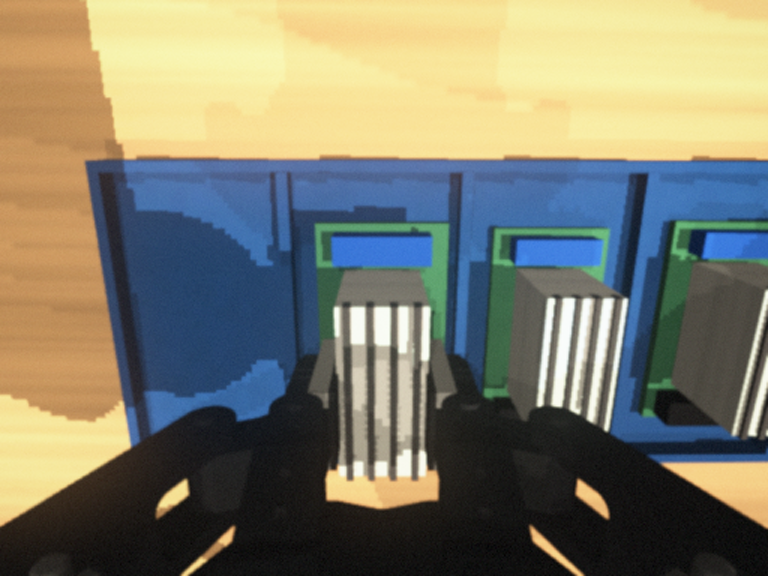

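move_arm --rows "0 0 1.4 0 0 0 0;0 0 1.3 0 0 0 0;0 0 0 0 0 0 0;0 0 0 0 0 0 0.42;0 0 0 0 0 0 0.42;0 0 0 0 0 0 0.42;0 0 -2 0 0 0 0.42;0 0 -4 0 0 0 0.42;0 0 -5 0 0 0 0.65;-3.8 0 -4.5 0 0 0 0.65;-4 0 -1 0 0 0 0.65;-4 0 0 0 0 0 0.65;-4.2 0 0 0 0 0 0.65;-4.2 0 0 0 0 0 0.65;-4.2 0 0 0 0 0 0.65;-4.2 0 0 0 0 0 0.65;0 0 0 0 0 0 0.65;0 0 0 0 0 0 0.65;0 0 0 0 0 0 0.65"

```text
time_s: 22.5
eef_pos: [0.4455, -0.2775, 0.2439]
eef_rot: [-0.001, 0.702, 0.713, 0.0]
wrist_force: [0.9, 0.4, 0.9]
opening: 0.65
```

```bash
python3 - <<'E'
from bench import ctrl
from h import *
import pickle
p,Rr,o=pose(ctrl);print(o["time_s"],p.round(4),Rr.as_matrix()[:,0].round(3),o["opening"],o["wrist_force"].round(1))
c=cap(ctrl,"wrist","w13.png")
pickle.dump(c,open("w13.pkl","wb"))
E
```

```text
22.5 [ 0.4455 -0.2775  0.2439] [-0.015  1.     0.001] 0.650009424062208 [0.9 0.4 0.9]
```

View pics/w13.png

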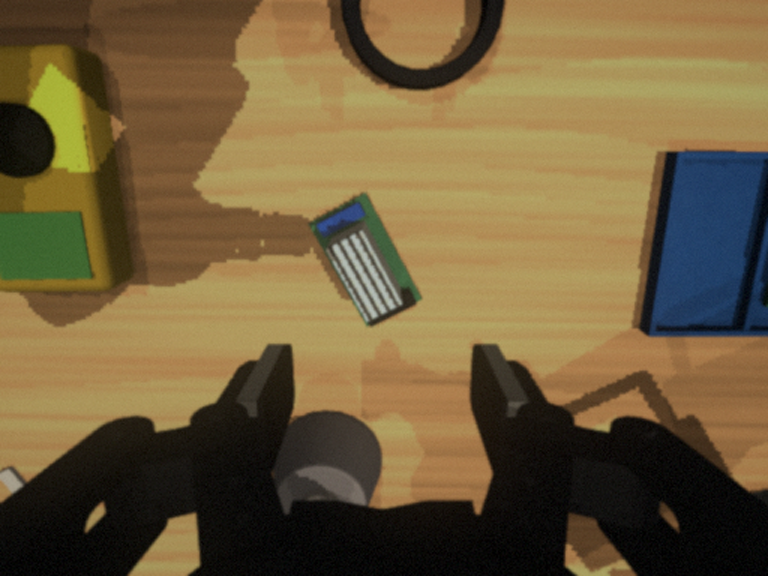

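```bash
python3 - <<'E'
from h import *
import pickle
c=pickle.load(open("w13.pkl","rb"))
P=plane(c,px([(310,224),(365,193),(421,297),(371,326)]),.004);print(fitrect(P,.08,.042),P.round(4).tolist())
E
```

```text
(array([ 0.45407895, -0.28595634]), np.float64(29.83862827720674), array([0.00101306, 0.00051481, 0.00199672, 0.00114129])) [[0.4297, -0.3231, 0.004], [0.4094, -0.2878, 0.004], [0.4779, -0.2498, 0.004], [0.4993, -0.2831, 0.004]]
```

move_arm --rows "-0.85 0.85 0 0 0 0 0.65;0 0 1.5 0 0 -7.2 0.65;0 0 1.5 0 0 -7.2 0.65;0 0 1.5 0 0 -7.2 0.65;0 0 1.5 0 0 -7 0.65;0 0 4 0 0 0 0.65;0 0 4 0 0 0 0.65;0 0 1.2 0 0 0 0.65;0 0 1 0 0 0 0.65;0 0 0 0 0 0 0.65;0 0 0 0 0 0 0;0 0 0 0 0 0 0;0 0 0 0 0 0 0;0 0 0 0 0 0 0;0 0 0 0 0 0 0;0 0 0 0 0 0 0;0 0 -1 0 0 0 0;0 0 -3 0 0 0 0"

```text
time_s: 24.35
eef_pos: [0.4526, -0.2853, 0.1205]
eef_rot: [-0.003, 0.504, 0.864, 0.001]
wrist_force: [0.1, 0.7, -1.2]
opening: 0.272
```

move_arm --rows "0 0 -1 0 0 7.2 0;0 0 -1 0 0 7.2 0;0 0 -1 0 0 7.2 0;0 0 -1 0 0 7.2 0;0 0 0 0 0 0 0;0 0 0 0 0 0 0"

```text
time_s: 24.95
eef_pos: [0.4542, -0.2869, 0.1624]
eef_rot: [0.0, 0.702, 0.712, -0.0]
wrist_force: [-0.4, -1.0, -1.7]
opening: 0.267
```

```bash
python3 - <<'E'
from bench import ctrl
from h import *
p,Rr,o=pose(ctrl);print(o["time_s"],p.round(4),Rr.as_matrix()[:,0].round(3),o["opening"],o["wrist_force"].round(1))
c=cap(ctrl,"wrist","w14.png")
E
```

```text
24.95 [ 0.4542 -0.2869  0.1624] [-0.015  1.    -0.   ] 0.26731761212697924 [-0.4 -1.  -1.7]
```

View pics/w14.png

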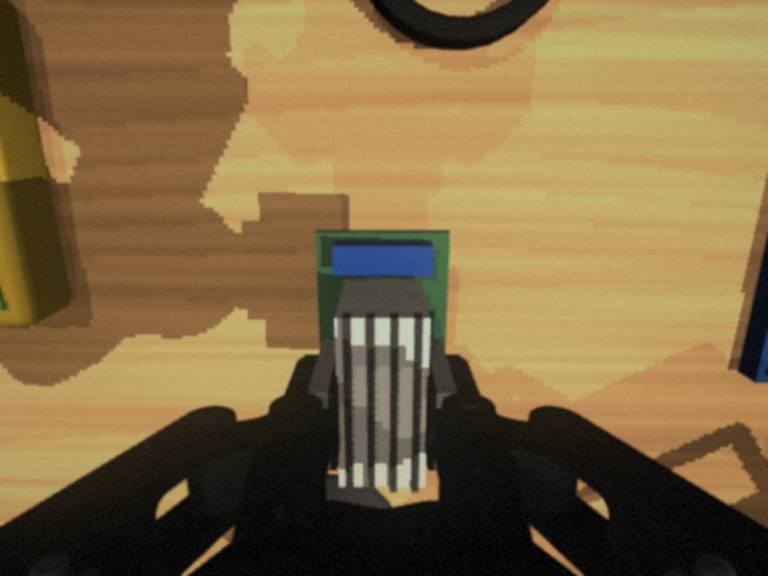

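move_arm --rows "3.7 -0.15 0 0 0 0 0;3.7 -0.15 0 0 0 0 0;3.7 -0.15 0 0 0 0 0;3.7 -0.15 0 0 0 0 0;3.8 -0.15 0 0 0 0 0;3.8 -0.15 0 0 0 0 0;0 0 0 0 0 0 0;0 0 2.5 0 0 0 0;0 0 2.5 0 0 0 0;0 0 0 0 0 0 0;0 0 0 0 0 0 0"

```text
time_s: 26.1
eef_pos: [0.4423, -0.0634, 0.1118]
eef_rot: [-0.001, 0.703, 0.711, -0.0]
wrist_force: [0.3, -0.5, -1.6]
opening: 0.267
```

```bash
python3 - <<'E'
from bench import ctrl
from h import *
p,Rr,o=pose(ctrl);print(o["time_s"],p.round(4),Rr.as_matrix()[:,0].round(3),o["opening"],o["wrist_force"].round(1))
c=cap(ctrl,"wrist","w15.png")
E
```

```text
26.1 [ 0.4423 -0.0634  0.1118] [-0.012  1.     0.001] 0.26710392911245284 [ 0.3 -0.5 -1.6]
```

View pics/w15.png

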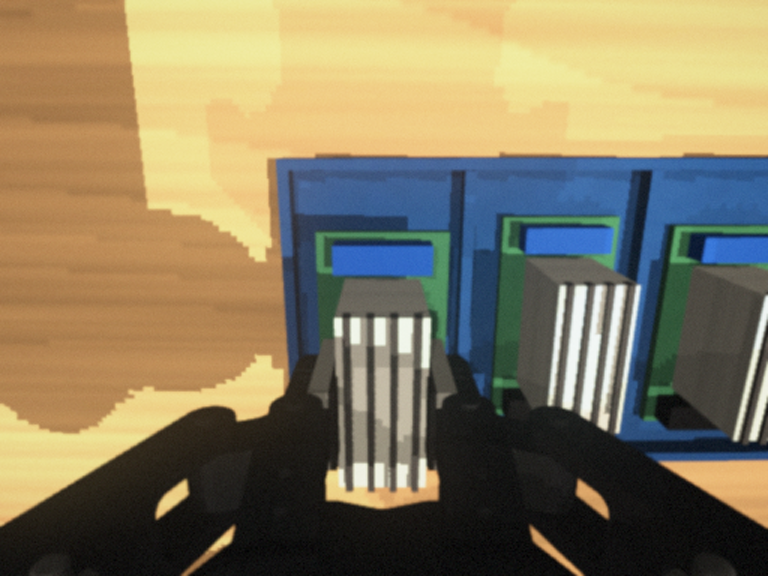

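move_arm --rows "0 0 1.4 0 0 0 0;0 0 1.2 0 0 0 0;0 0 0 0 0 0 0;0 0 0 0 0 0 0.42;0 0 0 0 0 0 0.42;0 0 0 0 0 0 0.42;0 0 -2 0 0 0 0.42;0 0 -4 0 0 0 0.42;0 0 -5 0 0 0 0.65;0 0 -5 0 0 0 0.65;0 0 -5 0 0 0 0.65;1.8 4.2 -3 0 0 0 0.65;1.8 4.2 0 0 0 0 0.65;1.8 4.2 0 0 0 0 0.65;1.8 4.2 0 0 0 0 0.65;1.8 4.2 0 0 0 0 0.65;0 0 0 0 0 0 0.65;0 0 0 0 0 0 0.65"

```text
time_s: 27.95
eef_pos: [0.6482, 0.0284, 0.3221]
eef_rot: [-0.001, 0.703, 0.712, -0.001]
wrist_force: [0.4, 0.8, -0.4]
opening: 0.651
```

```bash
python3 - <<'E'
from bench import ctrl
from h import *
import pickle
p,Rr,o=pose(ctrl);print(o["time_s"],p.round(4),Rr.as_matrix()[:,0].round(3),o["opening"],o["wrist_force"].round(1))
c=cap(ctrl,"wrist","w16.png")
pickle.dump(c,open("w16.pkl","wb"))
E
```

```text
27.95 [0.6482 0.0284 0.3221] [-0.013  1.     0.   ] 0.6511385449880394 [ 0.4  0.8 -0.4]
```

View pics/w16.png

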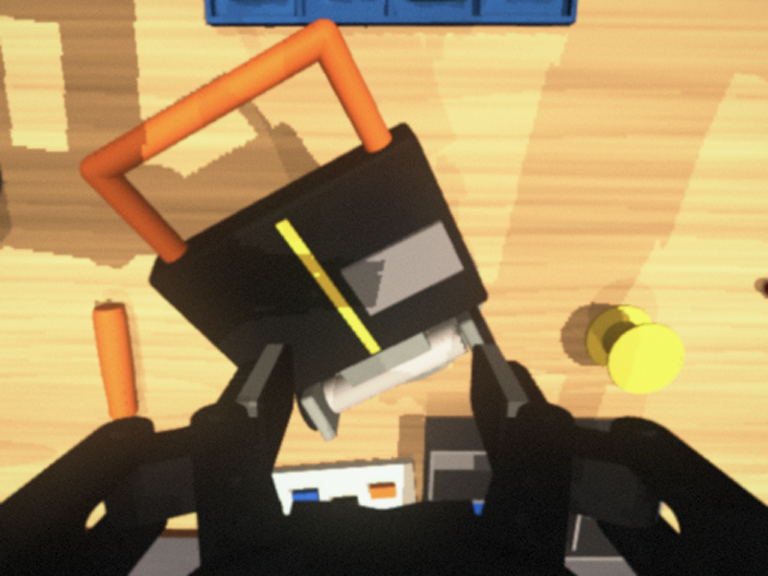

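```bash
python3 - <<'E'
from h import *
import pickle
c=pickle.load(open("w16.pkl","rb"))
for z in (.11,.135,.16):
  b=plane(c,px([(94,171),(325,33)]),z);m=b.mean(0);d=b[1]-b[0];n=np.array([-d[1],d[0]])/np.hypot(d[0],d[1]);
  print(z,"bar",b.round(4).tolist(),"mid",m.round(4),np.linalg.norm(d),"dirangle normal",np.degrees(np.arctan2(-n[1],-n[0]) if n[0]>0 else np.arctan2(n[1],n[0])), "hinge",m[:2]+ (n if n[0]>0 else -n)*.17)
h=plane(c,px([(330,396),(463,335)]),.135);print("hinge",h.round(4).tolist(),h.mean(0),np.linalg.norm(h[1]-h[0]))
s=plane(c,px([(282,222),(375,352)]),.146);print("stripe",s.round(4).tolist(),np.degrees(np.arctan2(*(s[1]-s[0])[[1,0]])))
b=plane(c,px([(185,240),(393,137)]),.146);print("panel front edge",b.round(4).tolist(),np.degrees(np.arctan2(*(b[1]-b[0])[[0,1]])))
P=proj(c,[[x,y,z] for (x,y,z) in [(.70,.042,.135)]]);print((P+.5)*1.5)
# foot circle fit
from scipy.optimize import least_squares
w=pickle.load(open("w1.pkl","rb"));w7=pickle.load(open("w7.pkl","rb"))
A=plane(w,px([(445,395),(440,370),(420,352),(390,346),(365,350),(340,365)]),.026)[:,:2]
B=plane(w7,px([(0,313),(40,318),(80,340),(110,370),(127,405)]),.026)[:,:2]
for Q in (A,B,np.r_[A,B]):
    r=least_squares(lambda v:np.hypot(*(Q-v).T)-.075,[.7,.04]);print(r.x,r.fun.round(4))
E
```

```text
0.11 bar [[0.5981, -0.1361, 0.11], [0.5248, -0.0028, 0.11]] mid [ 0.5615 -0.0695  0.11  ] 0.15213694764498134 dirangle normal -151.21770025915902 hinge [0.71045922 0.01237404]
0.135 bar [[0.5965, -0.1217, 0.135], [0.5297, -0.0001, 0.135]] mid [ 0.5631 -0.0609  0.135 ] 0.1386958462038774 dirangle normal -151.21770025915905 hinge [0.71207856 0.02096656]
0.16 bar [[0.5949, -0.1072, 0.16], [0.5345, 0.0026, 0.16]] mid [ 0.5647 -0.0523  0.16  ] 0.12525474476277354 dirangle normal -151.21770025915905 hinge [0.7136979  0.02955908]
hinge [[0.7253, -0.0006, 0.135], [0.6855, 0.0757, 0.135]] [0.70541488 0.03755172 0.135     ] 0.08613697146942291
stripe [[0.6203, -0.0224, 0.146], [0.6917, 0.0258, 0.146]] 34.0065354207866
panel front edge [[0.6302, -0.073, 0.146], [0.5778, 0.0335, 0.146]] -26.23102685993877
[[403.65551975 358.13778994]]
[0.69425166 0.03747813] [-0.0025  0.0019  0.0017 -0.0013 -0.0014  0.0006]
[0.69637532 0.05039684] [-0.0007  0.0008  0.     -0.     -0.0003]
[0.69359359 0.04286134] [-0.0079 -0.0029 -0.0016 -0.002   0.0001  0.0044 -0.0031  0.0012  0.0033
  0.0056  0.0069]
```

```bash
python3 - <<'E'
from bench import ctrl
from h import *
import pickle
c=cap(ctrl,"side","s17.png",(230,120,330,190),7);pickle.dump(c,open("s17.pkl","wb"))
c=pickle.load(open("w16.pkl","rb"));a=c["color"][0:300,40:340]
cv2.imwrite("pics/w16z.png",cv2.resize(a,None,fx=2,fy=2,interpolation=cv2.INTER_CUBIC))
E
```

```text
(no output)
```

View pics/w16z.png

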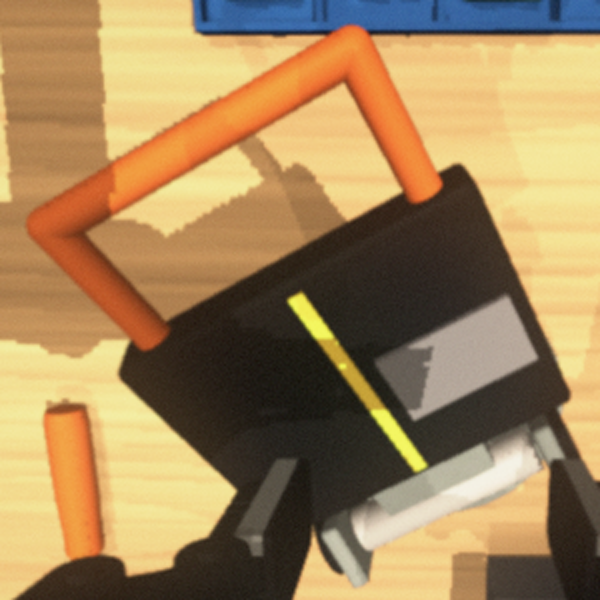

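View pics/s17.png

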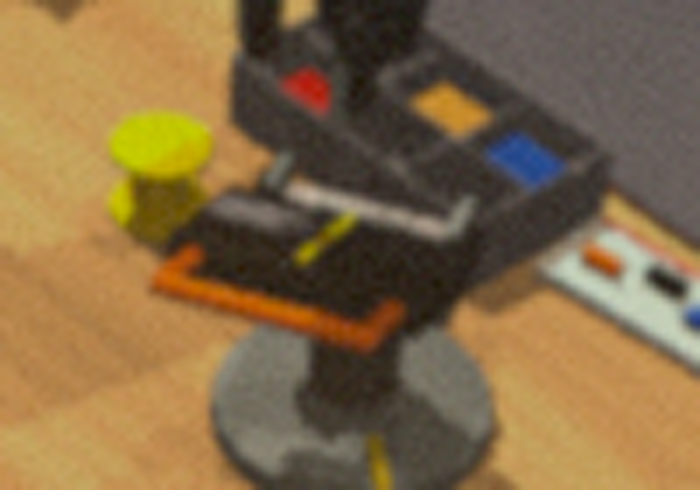

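```bash
cat > fit.py <<'E'
from h import *
import pickle
from scipy.optimize import least_squares
w=pickle.load(open("w16.pkl","rb"));s=pickle.load(open("s17.pkl","rb"))
wp=px([(57,222),(350,48),(297,296),(420,468),(446,490),(462,170)],2,(40,0))
sp=px([(372,338),(165,277),(303,260),(345,220),(367,207)],7,(230,120))
def pts(v):
    hx,hy,yaw,t,b,s1,s2=v
    L=np.array([[-.17,-b,0],[-.17,b,0],[-s1,0,.011],[-s2,0,.011],[0,0,.0],[-.125,.065,.011]])
    # tilt lifts -x end: rotation about +y by t
    Rm=R.from_euler("z",yaw)*R.from_euler("y",t)
    P=Rm.apply(L);return P+[hx,hy,.135]
def f(v):
    P=pts(v);a=(proj(w,P)-wp);b=(proj(s,P[:5])-sp);a[4]*=.4;b[4]*=.4
    return np.r_[a.ravel(),b.ravel()*1.0,(v[4]-.050)*200]
r=least_squares(f,[.7,.04,.55,.2,.05,.12,.03]);v=r.x
print("H",v[:2].round(4),"yaw",np.degrees(v[2]).round(2),"tilt",np.degrees(v[3]).round(2),v[4:].round(4));print(r.fun.round(2))
print("bar mid",pts(v)[:2].mean(0))
# foot circle & stripe in side view
q=px([(365,440),(376,440),(386,440),(382,487),(372,487),(392,487)],7,(230,120))
print("foot stripe",plane(s,q,.026).round(4).tolist())
q=px([(212,405),(235,360),(275,335),(495,400),(470,350)],7,(230,120))
Q=plane(s,q,.026)[:,:2];r2=least_squares(lambda u:np.hypot(*(Q-u).T)-.075,[.7,.04]);print("foot side",r2.x,r2.fun.round(4))
E
python3 fit.py
```

```text
H [0.7062 0.037 ] yaw 28.88 tilt 20.07 [0.0509 0.1164 0.0279]
[-0.95  0.16 -1.25 -0.56  0.26 -0.09  0.49 -0.58 -0.02 -0.03  2.04  1.65
 -0.68  1.98 -0.83  2.8  -0.37  0.96  1.14 -1.06 -0.12  0.56  0.19]
bar mid [ 0.56633918 -0.04009515  0.19334755]
foot stripe [[0.6782, -0.0029, 0.026], [0.6827, -0.0065, 0.026], [0.6867, -0.0097, 0.026], [0.6614, -0.0341, 0.026], [0.6574, -0.0308, 0.026], [0.6653, -0.0373, 0.026]]
foot side [0.69052314 0.01505626] [ 0.0017 -0.0001 -0.0023 -0.0025  0.0035]
```

move_arm --rows "-2.2 -2.8 0 0 0 0 0.4;-2.2 -2.8 0 0 0 0 0.4;-2.3 -2.7 0 0 0 0 0.4;0 0 0 0 0 7.8 0.4;0 0 0 0 0 7.8 0.4;0 0 0 0 0 7.8 0.4;0 0 0 0 0 7.8 0.4;0 0 0 0 0 7.7 0.4;0 0 0 0 0 7.7 0.4;0 0 0 0 0 7.7 0.4;0 0 0 0 0 7.6 0.4;0 0 0 0 0 0 0.4;0 0 0 0 0 0 0.4"

```text
time_s: 29.35
eef_pos: [0.5652, -0.0405, 0.3244]
eef_rot: [0.0, 0.968, 0.25, 0.001]
wrist_force: [-0.6, -0.5, 0.3]
opening: 0.397
```

```bash
python3 - <<'E'
from bench import ctrl
from h import *
import pickle
p,Rr,o=pose(ctrl);print(o["time_s"],p.round(4),Rr.as_matrix()[:,0].round(3),o["opening"],o["wrist_force"].round(1))
c=cap(ctrl,"wrist","w18.png")
pickle.dump(c,open("w18.pkl","wb"))
E
```

```text
29.35 [ 0.5652 -0.0405  0.3244] [0.875 0.484 0.001] 0.3968853587463374 [-0.6 -0.5  0.3]
```

View pics/w18.png

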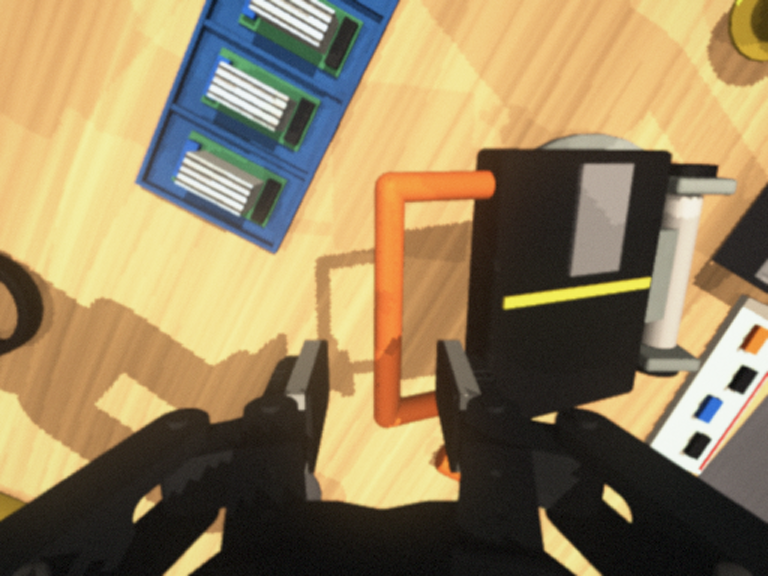

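```bash
python3 - <<'E'
from bench import ctrl
from h import *
import pickle
c=pickle.load(open("w18.pkl","rb"));p,Rr,o=pose(ctrl)
for z in (.18,.193,.205):
    b=plane(c,px([(390,412),(390,186)]),z);print(z,b.round(4).tolist(),np.linalg.norm(b[1]-b[0]),"tool",Rr.inv().apply(b.mean(0)-p).round(4))
b=plane(c,px([(697,178),(678,355)]),.135);print("hinge brackets",b.round(4).tolist(),b.mean(0))
E
```

```text
0.18 [[0.5997, -0.0913, 0.18], [0.5454, 0.0057, 0.18]] 0.11119986405886645 tool [0.005  0.0054 0.1442]
0.193 [[0.5956, -0.0846, 0.193], [0.5446, 0.0066, 0.193]] 0.10447741049039173 tool [0.0048 0.0009 0.1312]
0.205 [[0.5918, -0.0783, 0.205], [0.5439, 0.0075, 0.205]] 0.09827206873487672 tool [ 0.0045 -0.0033  0.1192]
hinge brackets [[0.6879, 0.0851, 0.135], [0.7433, -0.0007, 0.135]] [0.71563245 0.04218024 0.135     ]
```

move_arm --rows "0.45 0 0 0 0 0 0.4;0 0 2 0 0 0 0.4;0 0 2 0 0 0 0.4;0 0 2 0 0 0 0.4;0 0 1.4 0 0 0 0.4;0 0 0 0 0 0 0.4;0 0 0 0 0 0 0.4"

```text
time_s: 30.1
eef_pos: [0.57, -0.038, 0.2499]
eef_rot: [0.0, 0.969, 0.249, 0.0]
wrist_force: [-0.8, 0.0, 0.6]
opening: 0.396
```

```bash
python3 - <<'E'
from bench import ctrl
from h import *
import pickle
p,Rr,o=pose(ctrl);print(o["time_s"],p.round(4),Rr.as_matrix()[:,0].round(3),o["opening"],o["wrist_force"].round(1))
c=cap(ctrl,"wrist","w19.png")
pickle.dump(c,open("w19.pkl","wb"))
E
```

```text
30.1 [ 0.57   -0.038   0.2499] [0.876 0.482 0.   ] 0.39640945194167804 [-0.8  0.   0.6]
```

View pics/w19.png

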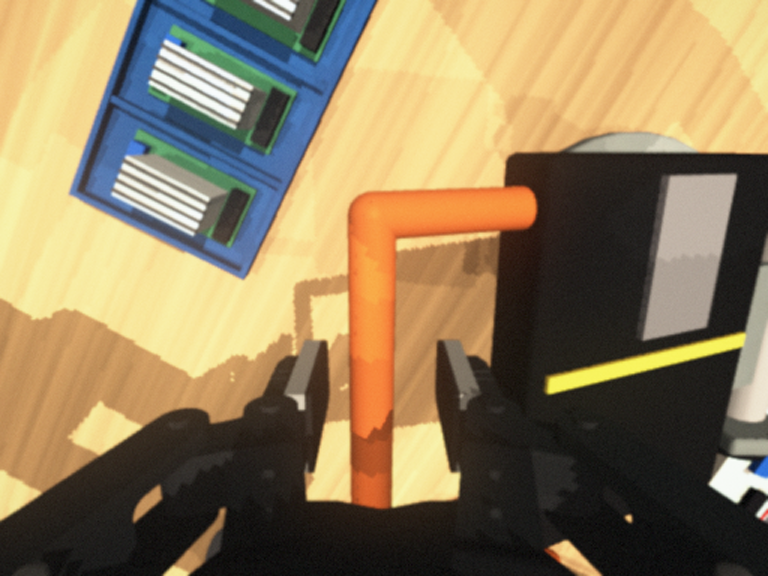

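move_arm --rows "-0.25 0 0 0 0 0 0.4;0 0 0 0 0 0 0.1;0 0 0 0 0 0 0;0 0 0 0 0 0 0;0 0 0 0 0 0 0;0 0 0 0 0 0 0;0 0 0 0 0 0 0;0 0 0 0 0 0 0"

```text
time_s: 30.95
eef_pos: [0.5675, -0.0396, 0.2502]
eef_rot: [0.0, 0.969, 0.248, -0.0]
wrist_force: [-4.4, -1.8, 5.5]
opening: 0.118
```

```bash
python3 - <<'E'
from bench import ctrl
from h import *
import pickle
p,Rr,o=pose(ctrl);print(o["time_s"],p.round(4),Rr.as_matrix()[:,0].round(3),o["opening"],o["wrist_force"].round(1),o["torque"].round(2))
c=cap(ctrl,"wrist","w20.png")
pickle.dump(c,open("w20.pkl","wb"))
E
```

```text
30.95 [ 0.5675 -0.0396  0.2502] [ 0.877  0.481 -0.   ] 0.11750561325720066 [-4.4 -1.8  5.5] [-0.26  0.58 -0.12]
```

View pics/w20.png

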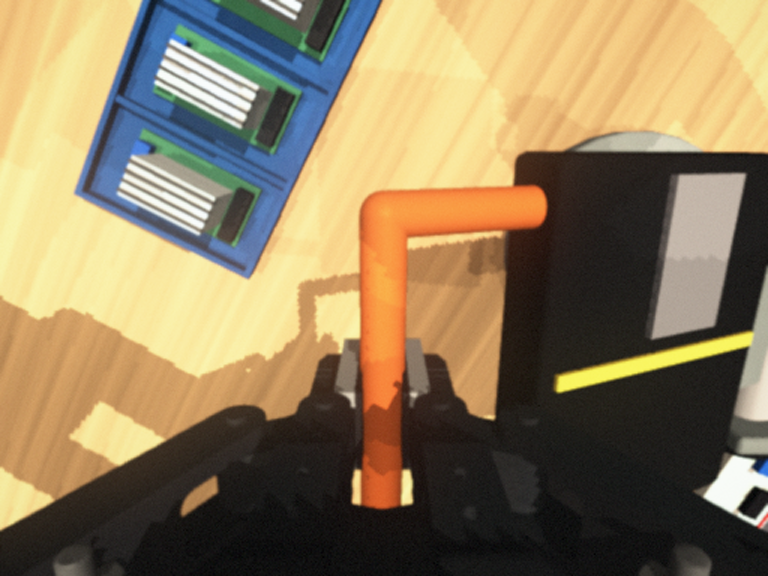

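move_arm --rows "0.01 -0.55 0 0 0 2 0;0.01 -0.55 0 0 0 2 0;0.01 -0.55 0 0 0 2 0;0.01 -0.55 0 0 0 2 0;0.01 -0.55 0 0 0 2 0;0.01 -0.55 0 0 0 2 0;0.01 -0.55 0 0 0 2 0;0.01 -0.55 0 0 0 2 0;0.01 -0.55 0 0 0 2 0;0.01 -0.55 0 0 0 2 0;0.01 -0.55 0 0 0 2 0;0.01 -0.55 0 0 0 2 0;0.01 -0.55 0 0 0 2 0;0.01 -0.55 0 0 0 2 0;0 0 0 0 0 0 0;0 0 0 0 0 0 0"

```text
time_s: 32.6
eef_pos: [0.5479, 0.0347, 0.25]
eef_rot: [-0.0, 1.0, 0.007, -0.0]
wrist_force: [-5.6, 0.1, 5.5]
opening: 0.116
```

```bash
python3 - <<'E'
from bench import ctrl
from h import *
import pickle
p,Rr,o=pose(ctrl);print(o["time_s"],p.round(4),Rr.as_matrix()[:,0].round(3),o["opening"],o["wrist_force"].round(1),o["torque"].round(2))
c=cap(ctrl,"wrist","w21.png")
pickle.dump(c,open("w21.pkl","wb"))
E
```

```text
32.6 [0.5479 0.0347 0.25  ] [ 1.     0.013 -0.001] 0.11644629415143411 [-5.6  0.1  5.5] [-0.11  0.75 -0.22]
```

View pics/w21.png

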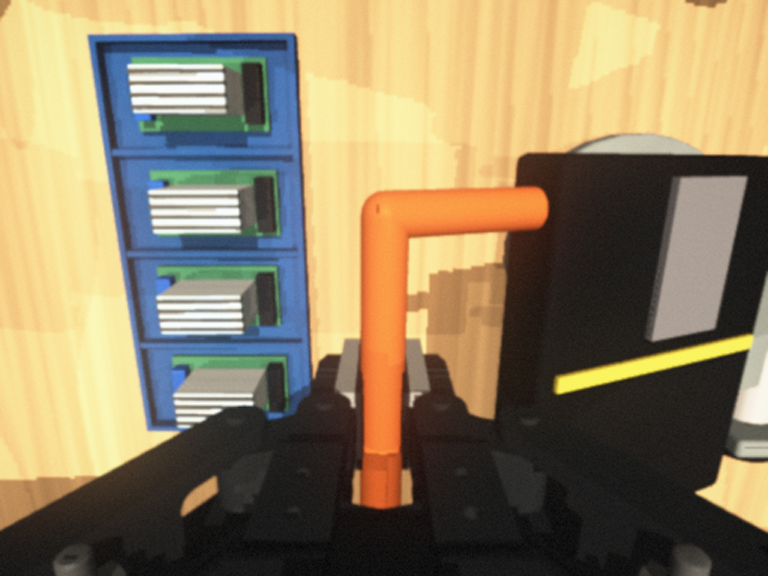

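move_arm --rows "0.33 0 -0.79 0 0 0 0;0.37 0 -0.78 0 0 0 0;0.41 0 -0.76 0 0 0 0;0.44 0 -0.74 0 0 0 0;0.48 0 -0.71 0 0 0 0;0.52 0 -0.69 0 0 0 0;0.55 0 -0.66 0 0 0 0;0.59 0 -0.63 0 0 0 0;0.62 0 -0.6 0 0 0 0;0.64 0 -0.57 0 0 0 0;0 0 0 0 0 0 0;0 0 0 0 0 0 0;0 0 0 0 0 0 0"

```text
time_s: 33.95
eef_pos: [0.599, 0.0349, 0.3203]
eef_rot: [0.0, 1.0, 0.007, 0.002]
wrist_force: [3.6, -4.4, -2.7]
opening: 0.12
```

```bash
python3 - <<'E'
from bench import ctrl
from h import *
import pickle
p,Rr,o=pose(ctrl);print(o["time_s"],p.round(4),Rr.as_matrix()[:,0].round(3),o["opening"],o["wrist_force"].round(1),o["torque"].round(2))
c=cap(ctrl,"wrist","w22.png")
pickle.dump(c,open("w22.pkl","wb"))
c=cap(ctrl,"side","s22.png",(230,100,330,190),6);pickle.dump(c,open("s22.pkl","wb"))
E
```

```text
33.95 [0.599  0.0349 0.3203] [1.    0.013 0.005] 0.11960705275173898 [ 3.6 -4.4 -2.7] [-0.79 -0.37 -0.16]
```

View pics/w22.png

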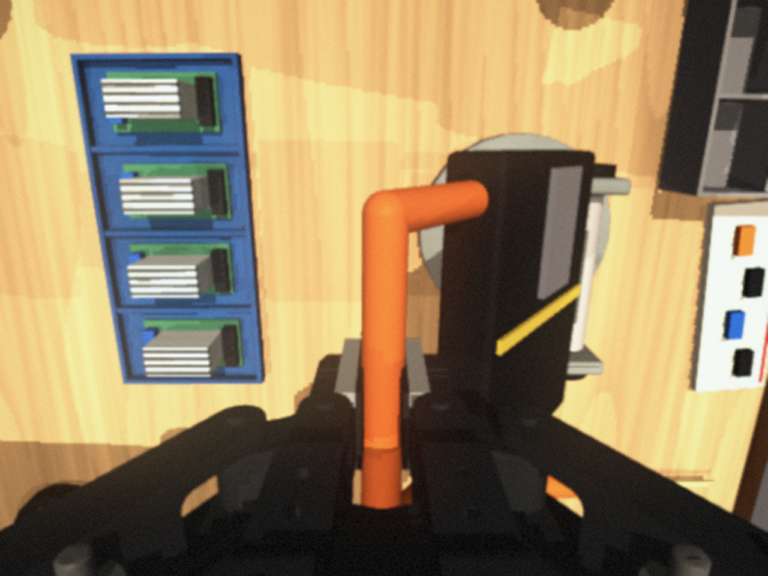

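View pics/s22.png

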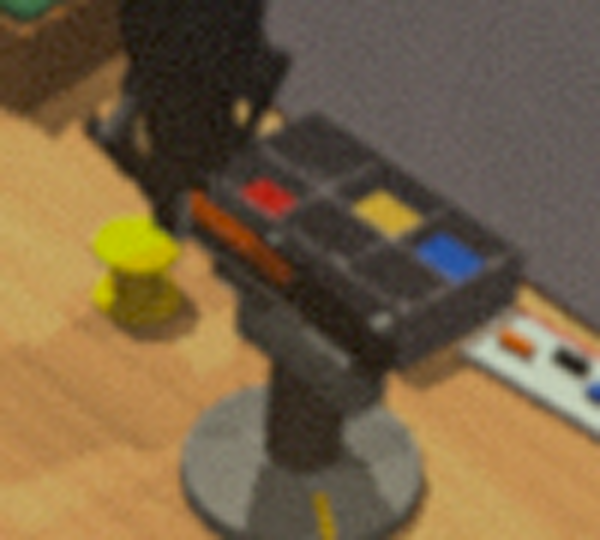

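move_arm --rows "0 0 0 0 0 0 0.35;0 0 0 0 0 0 0.35;0 0 0 0 0 0 0.35;0 0 0 0 0 0 0.35;0 0 -2 0 0 0 0.35;0 0 -4 0 0 0 0.35;0 0 -4 0 0 0 0.35;-2 0 -2 0 0 0 0.35;-4 0 0 0 0 0 0.35;0 0 0 0 0 0 0.35;0 0 0 0 0 0 0.35"

```text
time_s: 35.15
eef_pos: [0.5374, 0.0347, 0.4394]
eef_rot: [-0.0, 1.0, 0.007, 0.001]
wrist_force: [-0.5, 0.1, 0.3]
opening: 0.35
```

```bash
python3 - <<'E'
from bench import ctrl
from h import *
import pickle
from scipy.optimize import least_squares
c=pickle.load(open("w22.pkl","rb"))
Q=plane(c,px([(517,133),(470,142),(436,168),(418,230),(610,240),(603,205),(560,143)]),.026)[:,:2]
r=least_squares(lambda v:np.hypot(*(Q-v).T)-.075,[.7,.04]);print("foot",r.x,r.fun.round(4))
P=plane(c,px([(72,56),(240,54),(263,380),(124,382)]),.013); print("tray",P.mean(0),P.round(4).tolist())
p,Rr,o=pose(ctrl);print(o["time_s"],p.round(4),o["opening"],o["wrist_force"].round(1))
c=cap(ctrl,"wrist","w23.png")
pickle.dump(c,open("w23.pkl","wb"))
c=cap(ctrl,"top","t23.png",(160,110,290,250),4);pickle.dump(c,open("t23.pkl","wb"))
E
```

```text
foot [0.70013487 0.03680701] [-0.0005  0.0014  0.0019 -0.0039  0.0017 -0.0034 -0.0007]
tray [0.43986713 0.03277172 0.013     ] [[0.3777, 0.1606, 0.013], [0.4986, 0.163, 0.013], [0.5016, -0.0945, 0.013], [0.3816, -0.098, 0.013]]
35.15 [0.5374 0.0347 0.4394] 0.35005040185670844 [-0.5  0.1  0.3]
```

View pics/w23.png

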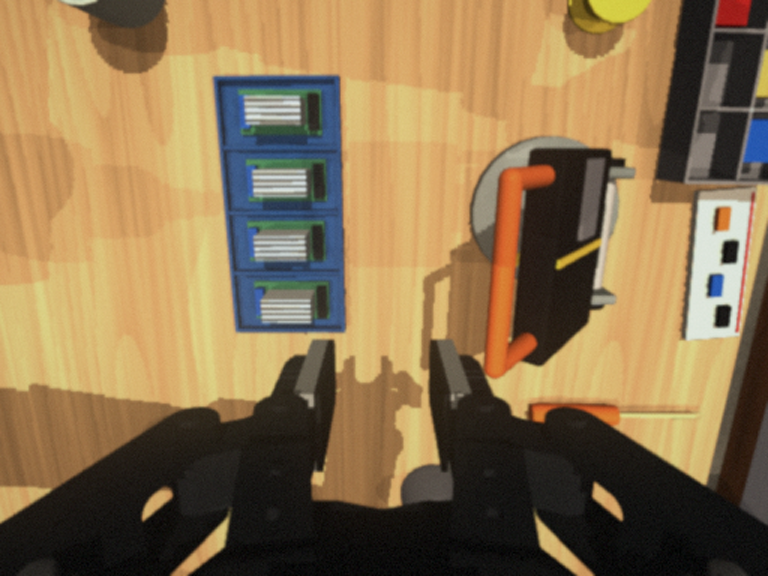

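View pics/t23.png

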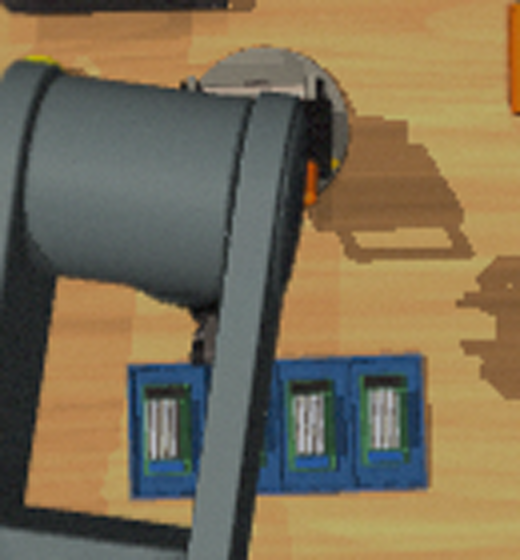

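```bash
python3 - <<'E'
from h import *
import pickle
from scipy.optimize import least_squares
c=pickle.load(open("w23.pkl","rb"))
wp=px([(510,177),(494,366),(560,266),(600,241),(603,240)])
def pts(v):
    hx,hy,yaw,t,b,s1,s2=v
    L=np.array([[-.17,b,0],[-.17,-b,0],[-s1,0,.011],[-s2,0,.011],[0,0,.0]])
    return (R.from_euler("z",yaw)*R.from_euler("y",t)).apply(L)+[hx,hy,.135]
def f(v): 
    a=proj(c,pts(v))-wp;a[4]*=.4;return np.r_[a.ravel(),(v[4]-.0505)*3000,(v[5]-.1164)*300,(v[6]-.028)*300,(v[0]-.7066)*300,(v[1]-.037)*300]
r=least_squares(f,[.7,.04,.0,.87,.05,.116,.028]);v=r.x;print(v[:2],np.degrees(v[2:4]),v[4:],r.fun.round(2))
for tr in ([.4386,.0335],):
    d=v[:2]-tr;print("target yaw",np.degrees(np.arctan2(d[1],d[0])))
E
```

```text
[0.70810654 0.03619245] [-0.43484679 51.00764876] [0.05060223 0.11694692 0.02936731] [ 0.63  1.   -0.28  0.31 -0.79 -1.82  0.83  0.73 -1.52 -1.4   0.31  0.16
  0.41  0.45 -0.24]
target yaw 0.5723819557833523
```

move_arm --rows "0.6 3.8 0 0 0 0 0;0.7 3.8 0 0 0 0 0;0.7 3.8 0 0 0 0 0;0.7 3.8 2 0 0 0 0;0.7 3.8 3 0 0 0 0;0.7 3.8 3 0 0 0 0;0.7 3.8 3 0 0 0 0;0.7 3.8 3 0 0 0 0;0.6 3.8 2 0 0 0 0;0 0 0 0 0 0 0;0 0 0 0 0 0 0"

```text
time_s: 36.35
eef_pos: [0.6033, -0.3077, 0.2767]
eef_rot: [-0.001, 1.0, 0.006, -0.001]
wrist_force: [-0.5, 0.8, 0.0]
opening: -0.005
```

```bash
python3 - <<'E'
from bench import ctrl
from h import *
import pickle
p,Rr,o=pose(ctrl);print(o["time_s"],p.round(4),Rr.as_matrix().round(3).tolist(),o["opening"],o["wrist_force"].round(1))
c=cap(ctrl,"wrist","w24.png")
pickle.dump(c,open("w24.pkl","wb"))
E
```

```text
36.35 [ 0.6033 -0.3077  0.2767] [[1.0, 0.012, -0.002], [0.012, -1.0, 0.002], [-0.002, -0.002, -1.0]] -0.0051931750437870525 [-0.5  0.8  0. ]
```

View pics/w24.png

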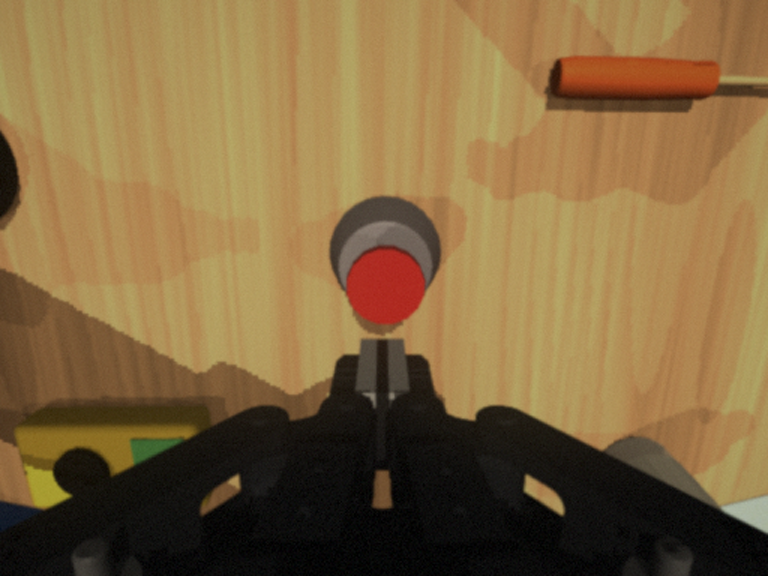

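```bash
python3 - <<'E'
from bench import ctrl
from h import *
import pickle
c=pickle.load(open("w24.pkl","rb"));p,Rr,o=pose(ctrl)
P=plane(c,px([(386,286),(386,247),(386,325),(347,286),(426,286)]),.093);print(P.round(4).tolist(),"tool",Rr.inv().apply(P[0]-p).round(4))
c=cap(ctrl,"top","t25.png",(160,110,290,250),4)
E
```

```text
[[0.6064, -0.3137, 0.093], [0.6061, -0.292, 0.093], [0.6068, -0.3364, 0.093], [0.5852, -0.314, 0.093], [0.6283, -0.3134, 0.093]] tool [0.0028 0.0071 0.1852]
```

View pics/t25.png

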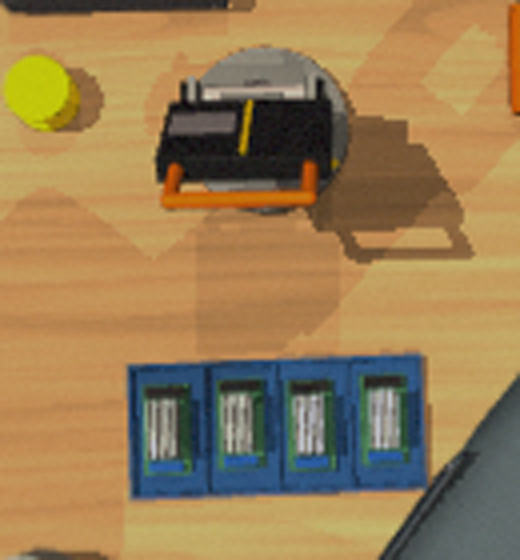

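move_arm --rows "0.3 0.7 1.4 0 0 0 0;0 0 3 0 0 0 0;0 0 3 0 0 0 0;0 0 2 0 0 0 0;0 0 1 0 0 0 0;0 0 0.5 0 0 0 0;0 0 0.5 0 0 0 0;0 0 0.5 0 0 0 0;0 0 0 0 0 0 0;0 0 0 0 0 0 0"

```text
time_s: 37.45
eef_pos: [0.607, -0.3139, 0.1612]
eef_rot: [0.0, 1.0, 0.007, 0.001]
wrist_force: [0.8, 2.1, 4.9]
opening: -0.003
```

```bash
python3 - <<'E'
from bench import ctrl
from h import *
p,Rr,o=pose(ctrl);print(o["time_s"],p.round(4),o["opening"],o["wrist_force"].round(1))
c=cap(ctrl,"wrist","w26.png")
E
```

```text
37.45 [ 0.607  -0.3139  0.1612] -0.0026484318971007554 [0.8 2.1 4.9]
```

View pics/w26.png

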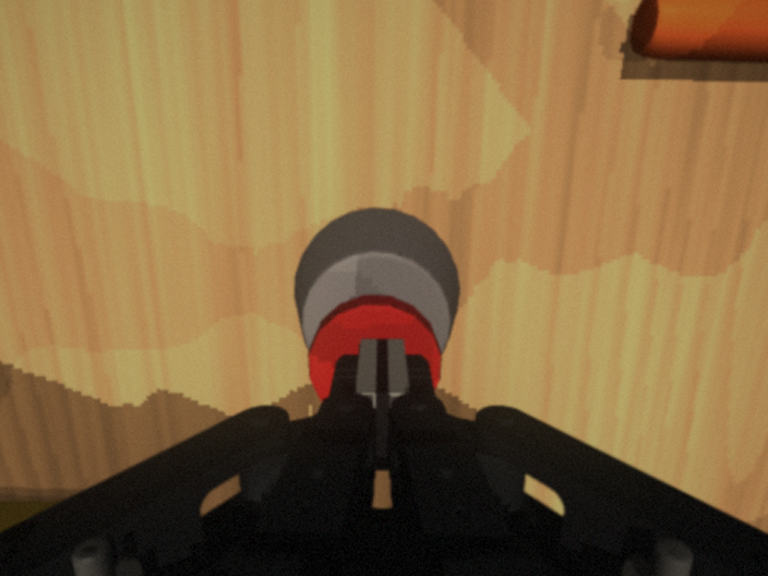

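move_arm --rows "0 0 0.5 0 0 0 0;0 0 0.5 0 0 0 0;0 0 0.5 0 0 0 0;0 0 0.2 0 0 0 0;0 0 0.2 0 0 0 0"

```text
time_s: 38.0
eef_pos: [0.6073, -0.3142, 0.1434]
eef_rot: [0.001, 1.0, 0.007, 0.001]
wrist_force: [-5.7, 6.3, 26.8]
opening: 0.002
```

move_arm --rows "0 0 0 0 0 0 0;0 0 0 0 0 0 0;0 0 0 0 0 0 0;0 0 0 0 0 0 0;0 0 0 0 0 0 0"

```text
time_s: 38.5
eef_pos: [0.6072, -0.3141, 0.1436]
eef_rot: [0.001, 1.0, 0.007, 0.001]
wrist_force: [-3.0, 3.7, 16.4]
opening: 0.001
```

move_arm --rows "0 0 0 0 0 0 0;0 0 0 0 0 0 0;0 0 0 0 0 0 0;0 0 0 0 0 0 0;0 0 0 0 0 0 0;0 0 -1 0 0 0 0;0 0 -2 0 0 0 0;0 0 -3 0 0 0 0;0 0 -4 0 0 0 0;0 0 -5 0 0 0 0;0 0 0 0 0 0 0;0 0 0 0 0 0 0"

```text
time_s: 39.7
eef_pos: [0.6067, -0.3143, 0.2921]
eef_rot: [0.001, 1.0, 0.007, 0.001]
wrist_force: [0.1, -0.0, -1.2]
opening: -0.003
```

```bash
python3 - <<'E'
from bench import ctrl
from h import *
p,Rr,o=pose(ctrl);print(o["time_s"],p.round(4),o["opening"],o["wrist_force"].round(1))
c=cap(ctrl,"wrist","w27.png")
c=cap(ctrl,"top","t27.png",(160,110,360,250),3.5)
E
```

```text
39.7 [ 0.6067 -0.3143  0.2921] -0.002649486677088907 [ 0.1 -0.  -1.2]
```

View pics/w27.png

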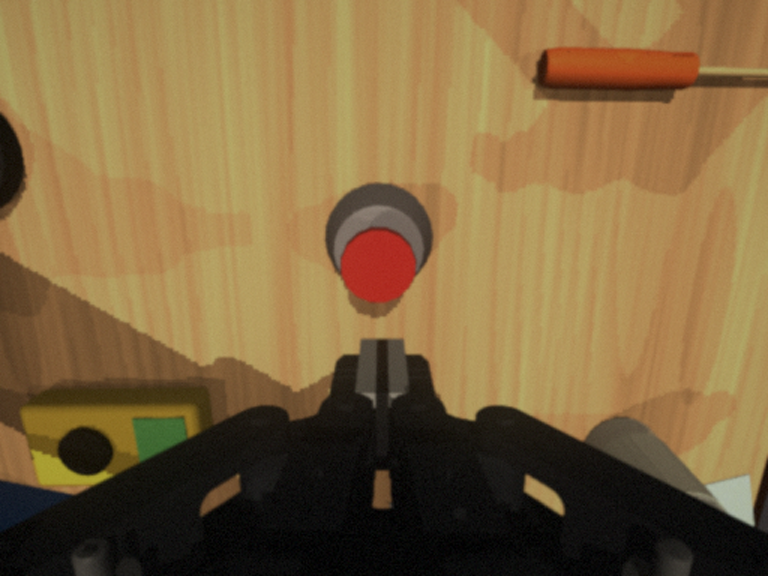

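View pics/t27.png

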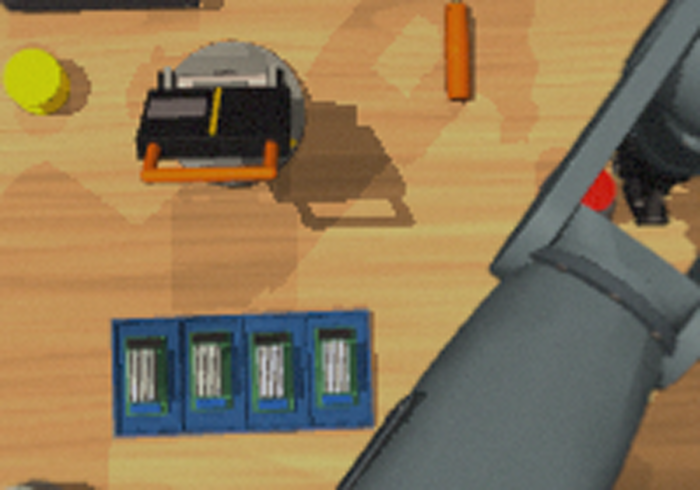

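move_arm --rows "0 0 -5 0 0 0 0.35;0 0 -5 0 0 0 0.35;0 0 -5 0 0 0 0.35;0 -3.9 0 0 0 0 0.35;0 -3.9 0 0 0 0 0.35;0 -3.9 0 0 0 0 0.35;0 -3.9 0 0 0 0 0.35;0 -3.9 0 0 0 0 0.35;0 0 0 0 0 0 0.35;0 0 0 0 0 0 0.35"

```text
time_s: 40.8
eef_pos: [0.6036, -0.1179, 0.4389]
eef_rot: [-0.0, 1.0, 0.008, -0.002]
wrist_force: [0.3, -0.1, 0.5]
opening: 0.351
```

```bash
python3 - <<'E'
from bench import ctrl
from h import *
import pickle
p,Rr,o=pose(ctrl);print(o["time_s"],p.round(4),o["opening"],o["wrist_force"].round(1))
c=cap(ctrl,"wrist","w28.png")
pickle.dump(c,open("w28.pkl","wb"))
E
```

```text
40.8 [ 0.6036 -0.1179  0.4389] 0.35095179902170376 [ 0.3 -0.1  0.5]
```

View pics/w28.png

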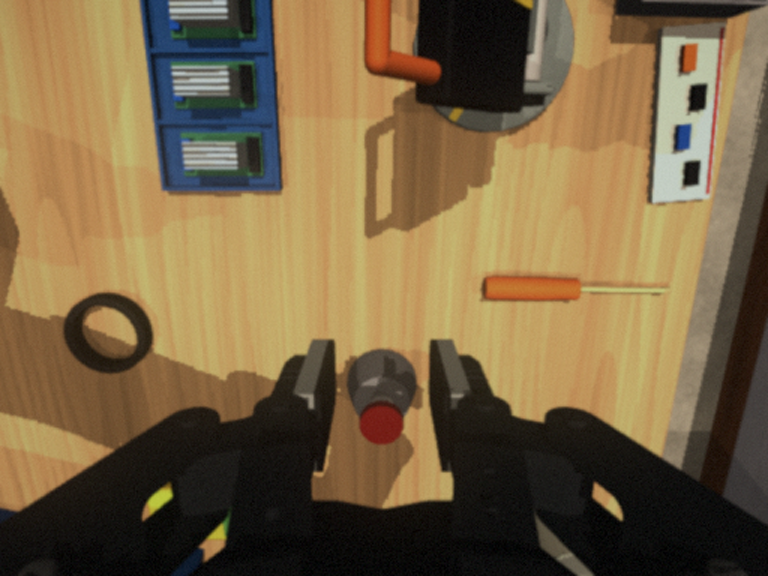

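```bash
python3 - <<'E'
from h import *
import pickle
from scipy.optimize import least_squares
c=pickle.load(open("w28.pkl","rb"))
a=c["color"][40:100,260:400];cv2.imwrite("pics/w28z.png",cv2.resize(a,None,fx=5,fy=5,interpolation=cv2.INTER_CUBIC))
S=plane(c,px([(457,114),(461,109)]),.026);print(S.round(4).tolist())
Q=plane(c,px([(498,131),(520,129),(545,114),(563,90),(573,55),(450,118),(470,128)]),.026)[:,:2]
r=least_squares(lambda v:np.hypot(*(Q-v).T)-.075,[.7,.04]);print("foot",r.x,r.fun.round(4))
for H in ([.7066,.037],r.x,[.703,.037]):
    d=np.array(H)-S[0,:2];print(np.degrees(np.arctan2(d[1],d[0])),np.hypot(*d))
E
```

```text
[[0.6733, -0.0223, 0.026], [0.6768, -0.0178, 0.026]]
foot [0.70524621 0.03670249] [-0.0009  0.0021  0.002   0.     -0.0031 -0.0015 -0.0011]
60.687381034131334 0.06800544143727583
61.5711363601154 0.06709122241947174
63.400431372040906 0.0663173069863985
```

View pics/w28z.png

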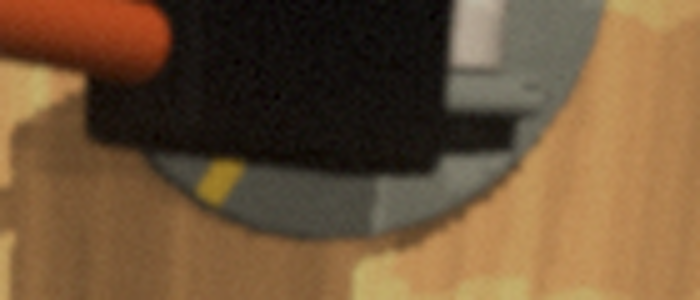

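```bash
python3 - <<'E'
from h import *
import pickle
c=pickle.load(open("w28.pkl","rb"))
S=plane(c,px([(209,199),(233,162)],5,(260,40)),.026);print(S.round(4).tolist())
d=S[1]-S[0];print("dir",np.degrees(np.arctan2(d[1],d[0])))
for H in ([.7066,.037],[.7052,.0367]):
    d=np.array(H)-S.mean(0)[:2];print(np.degrees(np.arctan2(d[1],d[0])))
s=pickle.load(open("s22.pkl","rb"))
S=plane(s,px([(320,495),(327,530)],6,(230,100)),.026);print(S)
for x in S: d=np.array([.706,.037])-x[:2];print(np.degrees(np.arctan2(d[1],d[0])),np.hypot(*d))
E
```

```text
[[0.6692, -0.0272, 0.026], [0.6754, -0.0171, 0.026]]
dir 58.22853420674732
59.888530800905755
60.78982681336387
[[ 0.68285832 -0.00429387  0.026     ]
 [ 0.66546918 -0.02930264  0.026     ]]
60.733099988467494 0.04733625092080554
58.56254636590287 0.0777096326283655
```

move_arm --rows "-0.1 -3.8 0 0 0 0 0.35;-0.1 -3.8 0 0 0 0 0.35;-0.1 -3.9 0 0 0 0 0.35;0 -3.8 0 0 0 0 0.35;0 0 3 0 0 0 0.35;0 0 3 0 0 0 0.35;0 0 0 0 0 0 0.35;0 0 0 0 0 0 0.35"

```text
time_s: 41.65
eef_pos: [0.5988, 0.033, 0.3802]
eef_rot: [-0.0, 1.0, 0.006, -0.001]
wrist_force: [0.4, 1.1, -0.3]
opening: 0.35
```

```bash
python3 - <<'E'
from bench import ctrl
from h import *
import pickle
p,Rr,o=pose(ctrl);print(o["time_s"],p.round(4),Rr.as_matrix()[:,0].round(3),o["opening"],o["wrist_force"].round(1))
c=cap(ctrl,"wrist","w29.png")
pickle.dump(c,open("w29.pkl","wb"))
E
```

```text
41.65 [0.5988 0.033  0.3802] [ 1.     0.012 -0.002] 0.35002669780266954 [ 0.4  1.1 -0.3]
```

View pics/w29.png

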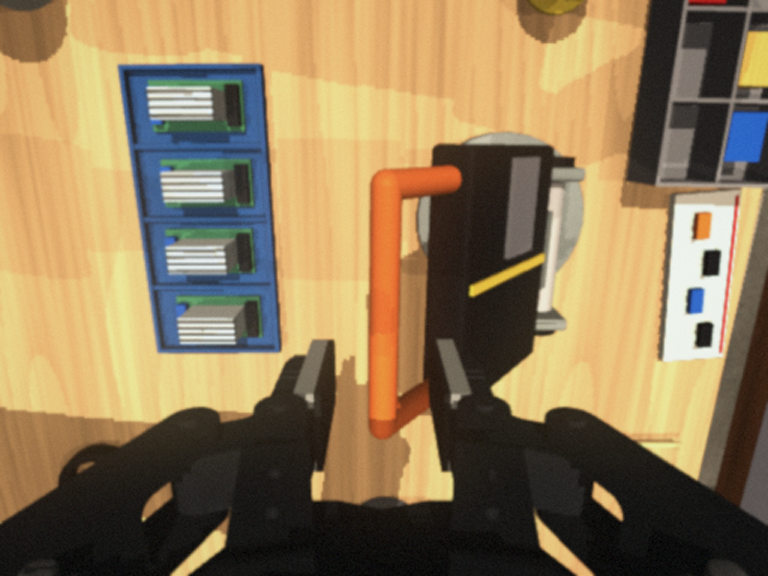

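move_arm --rows "0 -0.1 2 0 0 0 0.35;0 0 2 0 0 0 0.35;0 0 2 0 0 0 0.35;0 0 0 0 0 0 0.35;0 0 0 0 0 0 0;0 0 0 0 0 0 0;0 0 0 0 0 0 0;0 0 0 0 0 0 0;0 0 0 0 0 0 0;0 0 0 0 0 0 0"

```text
time_s: 42.7
eef_pos: [0.5993, 0.0348, 0.3231]
eef_rot: [0.001, 1.0, 0.006, 0.001]
wrist_force: [-3.1, -2.3, 6.3]
opening: 0.12
```

```bash
python3 - <<'E'
from bench import ctrl
from h import *
p,Rr,o=pose(ctrl);print(o["time_s"],p.round(4),Rr.as_matrix()[:,0].round(3),o["opening"],o["wrist_force"].round(1))
t0=np.arcsin((p[2]-.0539-.135)/.17);print(np.degrees(t0), np.hypot(p[2]-.0539-.135,.7066-p[0]))
t=np.linspace(t0,0,16);x=-17*np.cos(t);z=17*np.sin(t)
print("; ".join("%.2f 0 %.2f"%(a,-b) for a,b in zip(np.diff(x),np.diff(z))))
E
```

```text
42.7 [0.5993 0.0348 0.3231] [1.    0.013 0.003] 0.12011123327116051 [-3.1 -2.3  6.3]
52.14568507703268 0.17182749832729635
-0.79 0 0.66; -0.75 0 0.70; -0.71 0 0.75; -0.66 0 0.79; -0.61 0 0.83; -0.56 0 0.86; -0.51 0 0.90; -0.45 0 0.93; -0.40 0 0.95; -0.34 0 0.97; -0.28 0 0.99; -0.22 0 1.01; -0.16 0 1.02; -0.09 0 1.03; -0.03 0 1.03
```

move_arm --rows "-0.75 0 0.66 0 0 0 0;-0.71 0 0.7 0 0 0 0;-0.67 0 0.74 0 0 0 0;-0.62 0 0.78 0 0 0 0;-0.58 0 0.81 0 0 0 0;-0.53 0 0.85 0 0 0 0;-0.48 0 0.88 0 0 0 0;-0.42 0 0.9 0 0 0 0;-0.37 0 0.93 0 0 0 0;-0.32 0 0.95 0 0 0 0;-0.26 0 0.96 0 0 0 0;-0.2 0 0.98 0 0 0 0;-0.14 0 0.99 0 0 0 0;-0.09 0 0.8 0 0 0 0;0 0 0 0 0 0 0;0 0 0 0 0 0 0"

```text
time_s: 44.3
eef_pos: [0.5354, 0.0348, 0.2003]
eef_rot: [-0.0, 1.0, 0.007, -0.003]
wrist_force: [-6.2, 0.3, -3.5]
opening: 0.114
```

```bash
python3 - <<'E'
from bench import ctrl
from h import *
p,Rr,o=pose(ctrl);print(o["time_s"],p.round(4),Rr.as_matrix()[:,0].round(3),o["opening"],o["wrist_force"].round(1),o["torque"].round(2))
c=cap(ctrl,"wrist","w30.png")
E
```

```text
44.3 [0.5354 0.0348 0.2003] [ 1.     0.013 -0.005] 0.11448396973849626 [-6.2  0.3 -3.5] [-0.06  0.86 -0.22]
```

View pics/w30.png

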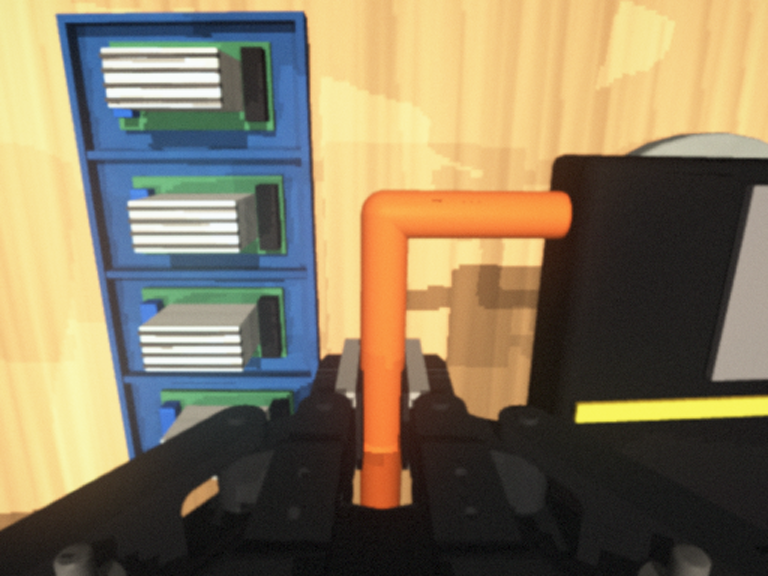

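move_arm --rows "-0.02 0 0.3 0 0 0 0;0 0 0.3 0 0 0 0;0 0 0.3 0 0 0 0;0 0 0 0 0 0 0"

```text
time_s: 44.75
eef_pos: [0.535, 0.0347, 0.1919]
eef_rot: [-0.0, 1.0, 0.007, -0.003]
wrist_force: [-12.1, -0.3, 2.7]
opening: 0.119
```

move_arm --rows "-0.1 0 0.2 0 0 0 0;0 0 0.2 0 0 0 0;0 0 0 0 0 0 0"

```text
time_s: 45.05
eef_pos: [0.5347, 0.0347, 0.1883]
eef_rot: [-0.0, 1.0, 0.007, -0.002]
wrist_force: [-7.2, -0.1, 2.4]
opening: 0.116
```

move_arm --rows "0 0 0.15 0 0 0 0;0 0 0.15 0 0 0 0;0 0 0 0 0 0 0"

```text
time_s: 45.35
eef_pos: [0.5346, 0.0347, 0.1853]
eef_rot: [-0.0, 1.0, 0.007, -0.002]
wrist_force: [-8.6, 0.3, 2.2]
opening: 0.117
```

move_arm --rows "0 0 0.15 0 0 0 0;0 0 0.15 0 0 0 0;0 0 0 0 0 0 0"

```text
time_s: 45.65
eef_pos: [0.5347, 0.0347, 0.1841]
eef_rot: [-0.0, 1.0, 0.007, -0.002]
wrist_force: [-15.8, 0.7, 17.1]
opening: 0.117
```

```bash
python3 - <<'E'
from bench import ctrl
from h import *
p,Rr,o=pose(ctrl);print(o["time_s"],p.round(4),Rr.as_matrix().round(3).tolist(),o["opening"],o["wrist_force"].round(1),o["torque"].round(2))
c=cap(ctrl,"wrist","w31.png")
c=cap(ctrl,"side","s31.png",(220,110,320,190),7)
E
```

```text
45.65 [0.5347 0.0347 0.1841] [[1.0, 0.014, -0.004], [0.014, -1.0, 0.0], [-0.004, -0.0, -1.0]] 0.11675173451879983 [-15.8   0.7  17.1] [ 0.02  2.28 -0.19]
```

View pics/w31.png

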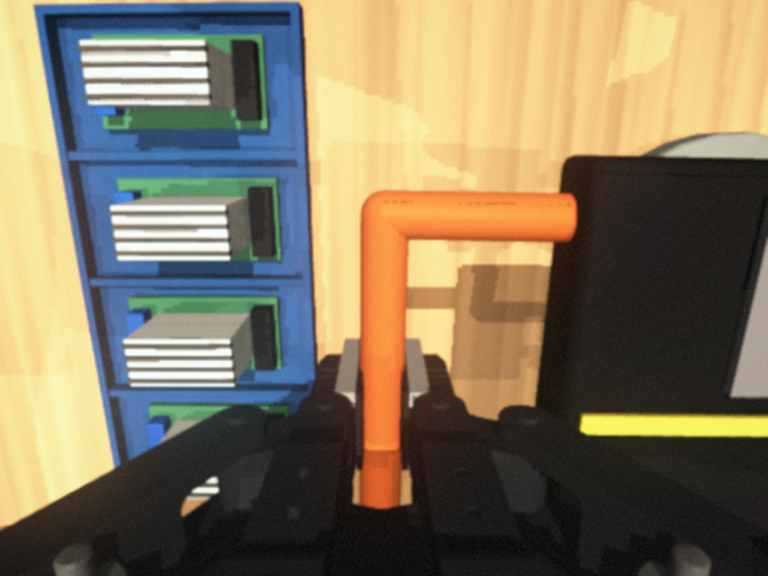

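View pics/s31.png

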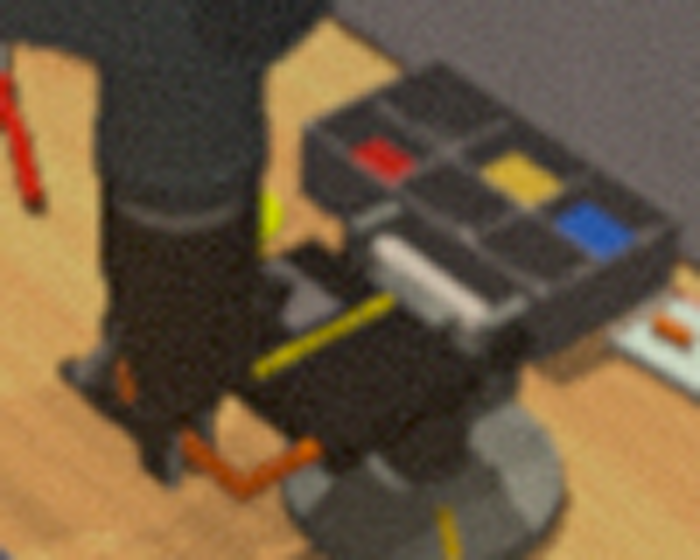

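move_arm --rows "-0.15 0 -0.1 0 0 0 0;0.03 0.92 0 0 0 -3.1 0;0.02 0.92 0 0 0 -3.1 0;0.03 0.92 0 0 0 -3.1 0;0.02 0.92 0 0 0 -3.1 0;0.03 0.92 0 0 0 -3.1 0;0.02 0.92 0 0 0 -3.1 0;0.03 0.92 0 0 0 -3.1 0;0.02 0.92 0 0 0 -3.1 0;0.03 0.92 0 0 0 -3.1 0;0.02 0.92 0 0 0 -3.1 0;0 0 0 0 0 0 0"

```text
time_s: 46.95
eef_pos: [0.5607, -0.0544, 0.1844]
eef_rot: [0.001, 0.962, 0.274, 0.0]
wrist_force: [-4.3, -4.1, 3.0]
opening: 0.121
```

```bash
python3 - <<'E'
from bench import ctrl
from h import *
p,Rr,o=pose(ctrl);print(o["time_s"],p.round(4),Rr.as_matrix().round(3).tolist(),o["opening"],o["wrist_force"].round(1),o["torque"].round(2))
x=Rr.as_matrix()[:,0];print(np.degrees(np.arctan2(x[1],x[0])),p+.17*x)
c=cap(ctrl,"wrist","w32.png")
E
```

```text
46.95 [ 0.5607 -0.0544  0.1844] [[0.85, 0.527, 0.001], [0.527, -0.85, -0.002], [-0.0, 0.002, -1.0]] 0.12063490689689146 [-4.3 -4.1  3. ] [-0.58  0.41  0.09]
31.785403804187887 [0.70517206 0.03519224 0.1843753 ]
```

View pics/w32.png

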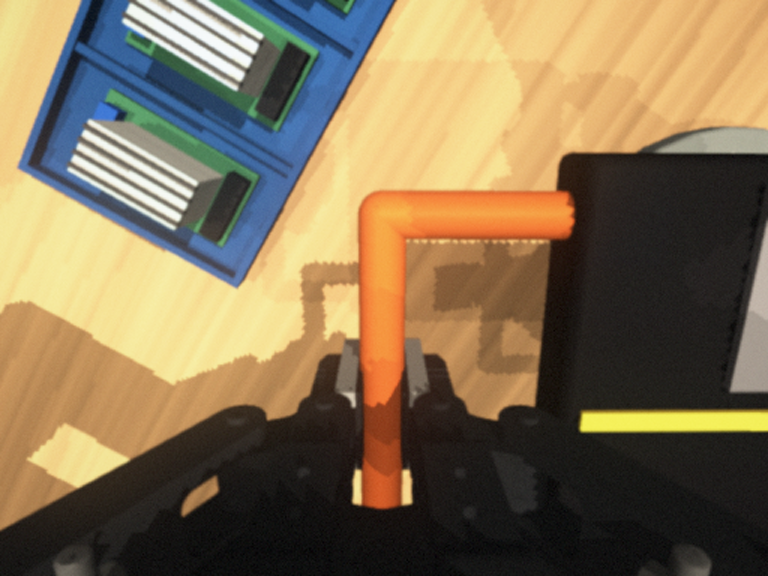

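move_arm --rows "0.03 0.92 0 0 0 -3.1 0;0.02 0.92 0 0 0 -3.1 0;0.03 0.92 0 0 0 -3.1 0;0.02 0.92 0 0 0 -3.1 0;0.03 0.92 0 0 0 -3.1 0;0.02 0.92 0 0 0 -3.1 0;0.03 0.92 0 0 0 -3.1 0;0.02 0.92 0 0 0 -3.1 0;0.03 0.96 0 0 0 -3.2 0;0 0 0 0 0 0 0;0 0 0 0 0 0 0"

```text
time_s: 48.1
eef_pos: [0.62, -0.1111, 0.1844]
eef_rot: [0.001, 0.868, 0.497, 0.001]
wrist_force: [0.4, -5.0, 2.8]
opening: 0.116
```

```bash
python3 - <<'E'
from bench import ctrl
from h import *
p,Rr,o=pose(ctrl);print(o["time_s"],p.round(4),Rr.as_matrix().round(3).tolist(),o["opening"],o["wrist_force"].round(1),o["torque"].round(2))
x=Rr.as_matrix()[:,0];print(np.degrees(np.arctan2(x[1],x[0])),p+.17*x)
c=cap(ctrl,"wrist","w33.png")
import pickle
c=cap(ctrl,"side","s33.png",(220,110,320,190),7);pickle.dump(c,open("s33.pkl","wb"))
E
```

```text
48.1 [ 0.62   -0.1111  0.1844] [[0.505, 0.863, 0.003], [0.863, -0.505, -0.002], [-0.0, 0.003, -1.0]] 0.11605116656767582 [ 0.4 -5.   2.8] [-0.58 -0.14 -0.  ]
59.64768332384076 [0.70589853 0.03556477 0.18437896]
```

View pics/w33.png

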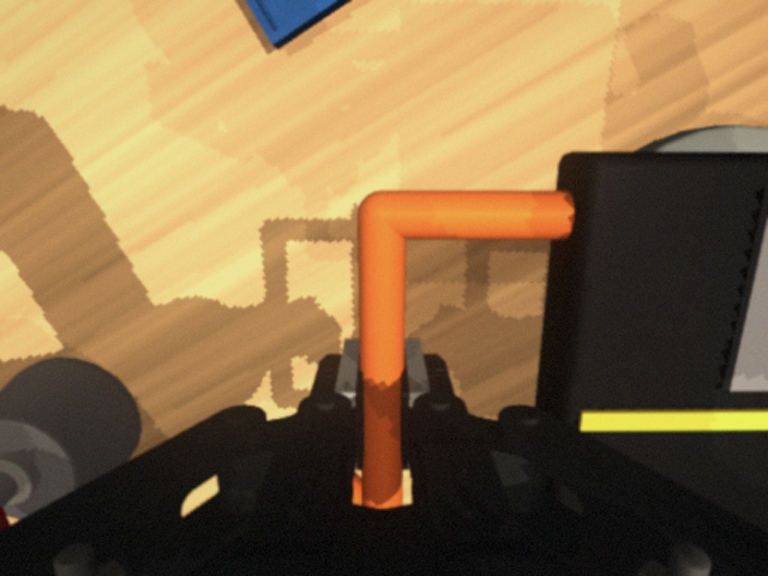

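View pics/s33.png

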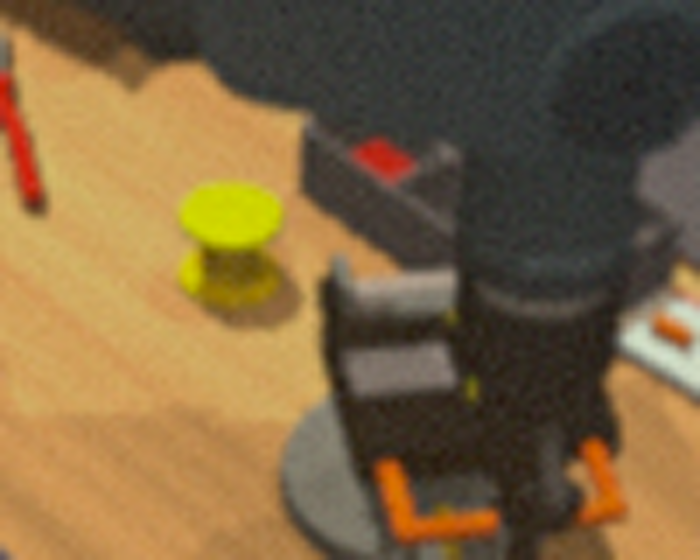

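move_arm --rows "0 0 0 0 0 0 0.35;0 0 0 0 0 0 0.35;0 0 0 0 0 0 0.35;0 0 0 0 0 0 0.35;0 0 -2 0 0 0 0.35;0 0 -4 0 0 0 0.35;0 0 -4 0 0 0 0.35;-4 0 -3 0 0 0 0.35;-4 0 -3 0 0 0 0.35;-4 0 -3 0 0 0 0.35;0 0 0 0 0 0 0.35;0 0 0 0 0 0 0.35"

```text
time_s: 49.4
eef_pos: [0.5586, -0.2147, 0.3743]
eef_rot: [0.001, 0.868, 0.497, 0.001]
wrist_force: [-0.2, 0.2, -0.8]
opening: 0.353
```

```bash
python3 - <<'E'
from bench import ctrl
from h import *
import pickle
p,Rr,o=pose(ctrl);print(o["time_s"],p.round(4),o["opening"],o["wrist_force"].round(1))
c=cap(ctrl,"wrist","w34.png");pickle.dump(c,open("w34.pkl","wb"))
c=cap(ctrl,"side","s34.png",(220,100,320,190),6);pickle.dump(c,open("s34.pkl","wb"))
c=cap(ctrl,"top","t34.png",(100,100,360,250),3)
E
```

```text
49.4 [ 0.5586 -0.2147  0.3743] 0.3527582173135761 [-0.2  0.2 -0.8]
```

View pics/w34.png

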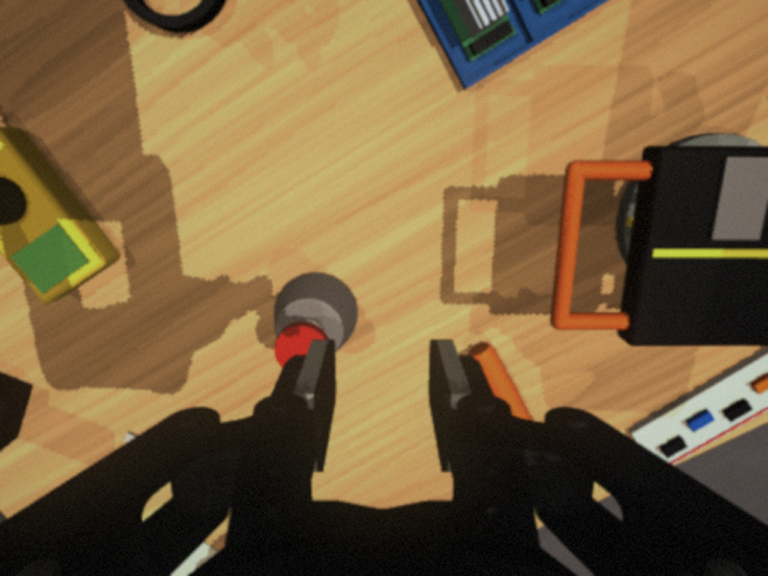

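View pics/s34.png

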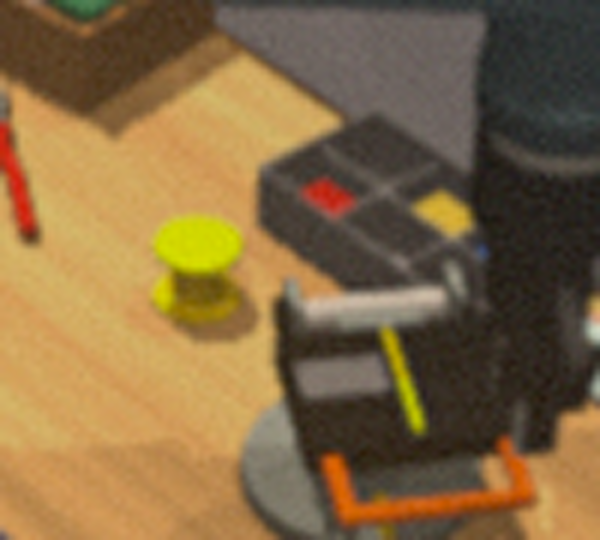

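View pics/t34.png

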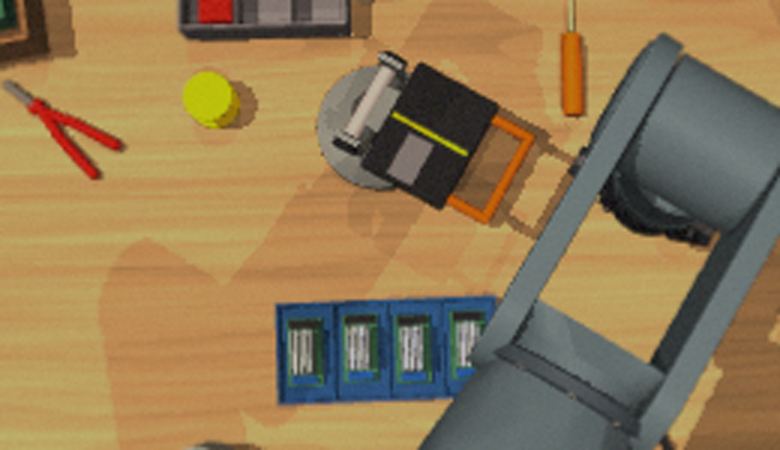

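```bash
python3 - <<'E'
from h import *
import pickle
c=pickle.load(open("w34.pkl","rb"))
a=c["color"][80:240,360:512];cv2.imwrite("pics/w34z.png",cv2.resize(a,None,fx=4,fy=3.7,interpolation=cv2.INTER_CUBIC)) if 0 else cv2.imwrite("pics/w34z.png",cv2.resize(a,None,fx=3.7,fy=3.7,interpolation=cv2.INTER_CUBIC))
E
```

```text
(no output)
```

View pics/w34z.png

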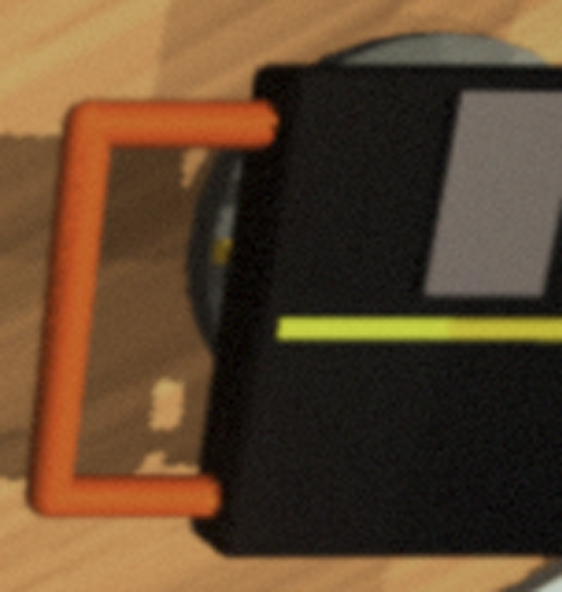

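```bash
python3 - <<'E'
from h import *
import pickle
c=pickle.load(open("w34.pkl","rb"));px2=lambda l:px(l,3.7,(360,80))
S=plane(c,px2([(221,251)]),.026)[0];A=plane(c,px2([(280,329),(550,328)]),.146)
B=plane(c,px2([(55,495),(90,125)]),.135)
print(S,A,B,B.mean(0))
d=A[1]-A[0];print("head stripe dir",np.degrees(np.arctan2(d[1],d[0])))
b=B[1]-B[0];print("bar normal",np.degrees(np.arctan2(b[1],b[0]))-90, np.linalg.norm(b))
x=b[:2]/np.linalg.norm(b[:2]);n=np.array([x[1],-x[0]]);H=B.mean(0)[:2]+.17*n;print("H",H)
for h in (H,[.7055,.0365]): e=np.array(h)-S[:2];print("foot stripe angle",np.degrees(np.arctan2(e[1],e[0])),np.hypot(*e))
E
```

```text
[ 0.66773501 -0.02718674  0.026     ] [[ 0.64604897 -0.06526355  0.146     ]
 [ 0.68133288 -0.0042962   0.146     ]] [[ 0.6640548  -0.13261076  0.135     ]
 [ 0.57712884 -0.08324314  0.135     ]] [ 0.62059182 -0.10792695  0.135     ]
head stripe dir 59.940554131408206
bar normal 60.40657797508766 0.09996640937304402
H [0.70454497 0.03989683]
foot stripe angle 61.245630983455754 0.07651913746089666
foot stripe angle 59.332886812540885 0.07404185106767784
```

```bash
python3 - <<'E'
from bench import ctrl
print(ctrl.get_obs()["wrist_force"].round(1)); print(ctrl.hand_in())
E
```

```text
[-0.7 -0.2 -0.2]
the job is handed in; nothing more can be done
None
```

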